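# Start a warming run and open the safety-capped reagent bottle

### The arm

A 6-joint arm with a two-finger parallel gripper is mounted at the origin on a cart in front of the work surface, level with it; the furniture and walls round the work are solid. World frame = base frame: x ahead of the robot, y to its left, z up, the work surface at z = 0. Lengths are in m, angles in rad, forces in N, time in s.
With the tool pointing down it reaches from about 0.35 to 0.775 m from the base axis. Payload 7.3 kg.
Tool frame: the origin (TCP) lies on the front face of the gripper's body, between the roots of the fingers; the fingertips stand 66 mm ahead of it and the grasp point (between the pads) lies 47 mm ahead of it; z points along the fingers, y is the direction in which the jaws open and shut (so a half turn about z gives the same grasp; the last joint's range is limited). The gripper opens to 92 mm and grips with 3 to 60 N. Pads are 19 mm wide; open, the fingers measure 130 mm over their backs; the gripper's body (75 mm by 190 mm) begins 47 mm behind the grasp point.
Start: joints at [1.187, 0.342, 1.524, -0, 1.275, -0.146], TCP at [0.124, 0.51, 0.292] pointing down, gripper open.
Joint ranges: [-2.53, 2.53], [-0.77, 2.02], [0.04, 2.7], [-1, 4.14], [0.28, 2.66], [-3.11, 3.11]. Speed limits (rad/s): [2.57, 2.57, 3.14, 3.14, 3.14, 3.14].

### API

Orientations are given as [roll, pitch, yaw] about the fixed x, y, z axes, in that order (R = Rz(yaw) Ry(pitch) Rx(roll)).
In Python, from cell import observe, read_camera, hand_in, search_frame, tip_of gives the robot as it stands. The module is installed in compiled form; this text tells all that it offers.
- The arm moves only by the tool apply_moves, never from a script. Its argument "motion" is a list of rows, each an object with "offset": the shift along the tool's x, y, z in mm, a list of three; "rotation": the turn, a rotation vector about the tool's x, y, z in rad, a list of three. In form: [{"offset": [x, y, z], "rotation": [rx, ry, rz]}, ...]. A call has 1 to 12 rows; each row shifts and turns the pose as measured when the row begins, along the tool's axes as they then stand; what a row does not reach is not made up. A row lasts 1/12 s, in which the tool goes at most 41.7 mm and 7.16 degrees, less where a joint would pass 70% of its speed; a pose out of reach is approached as far as the arm can. A call with a gripper value outside its range is refused whole. "grip" is the closure, from 0 (fully open) to 1 (shut), set as the call begins (left out, the last holds). The fingers move at their own pace and stop on an object; "grip_force" is the grip in N (left out, the last holds). Time passes only in rows, so rows that do not move let the fingers close. It gives the time, the measured TCP pose, the force and the opening at its end, in the units of the state.
- observe(): the state, without advancing time (a new reading comes with each control period).
- read_camera(name): name is "scene" or "top" or "wrist"; returns a dict with "img" (420x560x3 uint8, red, green, blue), "camera_matrix" (3x3 intrinsics, pixels), "D" ([k1, k2, p1, p2, k3] as OpenCV has them; the pictures are not rectified), "R" (3x3) and "t" (3): a world point X has camera coordinates R X + t; the wrist camera has in their place "tool_from_camera" (4x4, takes a point from camera to tool coordinates, whose origin is the TCP and whose axes are the flange's). Camera axes: x right, y down, z forward; pixel columns grow to the right and rows downward; lengths in m; the calibration is good to about 2 mm. A picture is of the moment at which its call begins: read the wrist's pose just before it. There is no depth.
- hand_in(): hands the job in, once; it reports no verdict.
Trained networks look in a picture, given as the dict that the camera call returned (one of the last four; its "shot" number tells which), for a name from the list of things; names that differ only in an ending like _2 or _b are one class to them, and where a whole thing is asked for, a point or a joint stands for the part that bears it (a point fixed in the world has none). Each returns a list of dicts, best first, with "score" (0 to 1); they miss things now and then, are a little off and sometimes report something else, mostly with a low value. They report only what shows in the picture. A call takes as long as a camera call.
- search_frame(query, picture): "location" ([x, y, z] in m, in world coordinates, good to about 4 mm: the middle of the surface that is visible of it).
- tip_of(query, picture): "location" ([x, y, z] in m, in world coordinates, good to about 4 mm: a listed point, or the origin of a listed thing).
The state is a dict: "time": time; "qpos": joint angles; "qvel": joint speeds; "joint_efforts": joint torques, N m; "tool_pos": TCP position; "tool_rot": TCP orientation; "contact_force": force on the tool from outside, world axes, zero at the start; "torque": the same for the moment, N m; "opening": finger opening in m.
Only numpy, scipy, OpenCV 4.12 (cv2) and the standard library are available. Lean on these libraries where they do the work, as an engineer would, in place of code of your own. Each camera call takes 0.05 s, during which the arm holds its last target.

### The job

Get the dish warmer going: clear the rubber stoppers left on its metal plate into the blue tray, set every petri dish lying in front of it flat on the plate, side by side, and turn the small sunken trim knob until its white mark points at the red tab on the rim; only when all that is done press the green start button. After that open the amber reagent bottle by pushing its white safety cap down while turning it, and lay the cap flat in the tray beside the stoppers. Leave the dishes and the knob as set, and do not knock over or push away the small lidded jar and the brown dropper bottle standing nearby.

Things in the scene. Friction and masses are not known exactly. Their poses are not given: they have to be found in the camera images.
- dish_0: petri dish with its cover, pale yellow filling, 61 mm across and 16 mm high, closed as one piece; origin at the centre of its underside, z up. One or more dishes may be absent (None).
- dish_1: petri dish with its cover, pink filling, 61 mm across and 16 mm high, closed as one piece; origin at the centre of its underside, z up. One or more dishes may be absent (None).
- dish_2: petri dish with its cover, grey-white filling, 61 mm across and 16 mm high, closed as one piece; origin at the centre of its underside, z up. One or more dishes may be absent (None).
- stopper_a: dark grey rubber stopper, 24 mm across and 24 mm high, slightly tapered, standing upright on the warmer's plate at the start; origin at the centre of its underside. One may be absent (None).
- stopper_b: dark purple rubber stopper, 24 mm across and 24 mm high, slightly tapered, standing upright on the warmer's plate at the start; origin at the centre of its underside. One may be absent (None).
- warmer: dish warmer, a fixed low white and grey instrument, 150 mm (its x) by 350 mm (its y), about 42 mm high, turned by up to about 0.15 rad; origin at the centre of its underside. At its -y end is the metal plate, at its +y end the grey control block; its -x side faces the robot.
- plate_centre (a point): middle of the warmer's metal plate, on its upper face, 40 mm above the worktop. The free face measures 124 mm along x and 218 mm along y of this frame (axes as the warmer's), with a 7 mm high, 4 mm thick steel lip all round; three dishes fit in a row along y at 70 mm spacing. Dishes must stand wholly on it (centre within 31 mm in x and 78 mm in y).
- well_mouth (a point): centre of the mouth of the round well in the control block, at the block's top face (42 mm above the worktop). The well is 80 mm across and 24 mm deep with a flat floor and straight walls. The knob stands in its centre.
- trim_knob (a joint): turn of the sunken trim knob, rad; grows clockwise seen from above, 0 to 3.0 with end stops; stays where it is left (friction 0.03 N m). The knob is a black fluted cylinder 20 mm in diameter that rises 20 mm from the well floor, so its top is 4 mm below the mouth; around its foot lies a flat 1.5 mm skirt 30 mm across.
- knob_mark (a point): centre of the knob's top face (38 mm above the worktop); its x axis is the direction in which the white mark points.
- preset_tab (a joint): angle of the red tab, rad, on the same scale and in the same sense as the trim knob: the mark points at the tab when both joints read the same (wanted within 0.10 rad). The tab is stiff and stays put.
- tab_mark (a point): the red tab, 7 x 5 mm and 2 mm high, on the rim of the well 44.5 mm from the knob's axis; its x axis points from the knob's axis out through the tab.
- start (a joint): travel of the green start button, m; 0 released, 0.005 fully down (about 4 N), springs back; counts as pressed beyond 0.003.
- start_top (a point): centre of the top of the green start button (20 mm across), in front of the well on the control block; pressed downwards.
- bottle: amber bottle 74 mm across, clamped in a heavy fixed dark foot 94 x 94 x 22 mm; origin at the centre of the underside, its shoulder is 80 mm above the worktop. It does not move or turn.
- neck (a point): on the bottle's axis, 88 mm above the worktop: where the underside of the closed cap rests. A spring in the neck pushes the cap up into its catches with 8 N, rising to 13 N when pushed down; once turned free, the cap is raised by it 5 mm and stays loose on top.
- cap: white round safety cap, 57 mm across, 32 mm high; origin at the centre of its open underside, z up through its closed top. Turning alone only knocks on catches after about 5 degrees. To open: push it down 6 to 7 mm (stop at 7), hold it down and turn it counter-clockwise seen from above by 45 to 75 degrees (60 is good), then lift straight up 40 mm to clear the neck.
- tray: shallow blue open tray, fixed, 140 x 140 mm, walls 4 mm thick and 16 mm high; origin at the centre of its underside.
- tray_in (a point): centre of the tray's inner floor (132 x 132 mm inside), axes along its sides; the cap and two stoppers fit side by side.
- sample_jar_0: small jar with lid, 50 mm across, 53 mm high; bystander; origin at the underside.
- brown_dropper: brown dropper bottle with black top, 33 mm across, 104 mm high; bystander; origin at the underside.

How it is judged:
On the way, in this order (a step that is already met when the one before it is completed fails the run):
1. the stoppers are in the tray, every dish stands flat on the warmer's plate and the knob's mark points at the red tab (x of stopper_a in the frame of tray_in between -0.06 and 0.06 m and y of stopper_a in the frame of tray_in between -0.06 and 0.06 m and z of each of stopper_a, stopper_b in the frame of tray_in below 0.026 m and x of stopper_b in the frame of tray_in between -0.06 and 0.06 m and y of stopper_b in the frame of tray_in between -0.06 and 0.06 m and x of dish_0 in the frame of plate_centre between -0.036 and 0.036 m and y of dish_0 in the frame of plate_centre between -0.084 and 0.084 m and z of dish_0 in the frame of plate_centre between -0.004 and 0.006 m and angle between each of dish_0, dish_1, dish_2's own z axis and vertical below 0.1 rad and x of dish_1 in the frame of plate_centre between -0.036 and 0.036 m and y of dish_1 in the frame of plate_centre between -0.084 and 0.084 m and z of dish_1 in the frame of plate_centre between -0.004 and 0.006 m and x of dish_2 in the frame of plate_centre between -0.036 and 0.036 m and y of dish_2 in the frame of plate_centre between -0.084 and 0.084 m and z of dish_2 in the frame of plate_centre between -0.004 and 0.006 m and angle between the x axis of knob_mark and the x axis of tab_mark, either way round below 0.1 rad), for 0.2 s.
2. the start button is pressed (value of joint start above 0.003 m), for 0.05 s.
3. the safety cap is off the bottle (distance between cap and neck above 0.03 m), for 0.1 s.
At the end, for the whole second after the job is handed in: Every dish flat on the plate (centre within 36 mm in x, 84 mm in y of its middle, not stacked), knob mark within 0.10 rad of the red tab, start button released, cap flat, either way up, in the tray (within 45 mm of its middle in x and y), stoppers in it too (60 mm); all at rest (all of step 1 and linear speed of each of dish_0, dish_1, dish_2, stopper_a, stopper_b, cap below 0.02 m/s and x of cap in the frame of tray_in between -0.045 and 0.045 m and y of cap in the frame of tray_in between -0.045 and 0.045 m and ((angle between cap's own z axis and vertical below 0.1 rad and z of cap in the frame of tray_in below 0.006 m) or (angle between cap's own z axis and vertical above 3.04 rad and z of cap in the frame of tray_in below 0.038 m)) and value of joint start below 0.002 m); the robot touches nothing.
It fails at once if the small jar is knocked over or pushed more than 4 cm (angle between sample_jar_0's own z axis and vertical above 0.5 rad or distance of sample_jar_0 from where it was at the start of the episode above 0.04 m).
It fails at once if the brown dropper bottle is knocked over or pushed more than 4 cm (angle between brown_dropper's own z axis and vertical above 0.5 rad or distance of brown_dropper from where it was at the start of the episode above 0.04 m).
Of stopper_a, stopper_b only 1 to 2 are there at a start; the rules pass over those that are not, and their reading is None.
Of dish_0, dish_1, dish_2 only 2 to 3 are there at a start; the rules pass over those that are not, and their reading is None.
At some moment in a run one of dish_0, dish_1, dish_2 may be knocked a few centimetres aside while the robot is not near it.
It also fails if it takes over 208 s, if anything falls off the work surface, if the arm or the gripper's body presses on something with over 40 N, if the wrist force passes 120 N, or if a joint passes its speed limit or range.

## Working session

There is one attempt and no reset: what is moved stays moved. The work goes in short steps, Python scripts to look and compute and a tool call to move; the robot and the scene stay as the last step left them, time stands still between calls to the robot, and variables do not carry over. Pictures are saved under pics/ and viewed, and the job is handed in when it is done.

Besides the shell and the picture viewer there is one more tool, called as name([rows], argument=value, ...), one row to a line, values as JSON. apply_moves: Moves the arm, as the interface text tells. Its arguments: {"type":"object","properties":{"motion":{"type":"array"},"grip":{"type":"number"},"grip_force":{"type":"number"}},"required":["motion"]}

```bash
mkdir -p pics; ls; python3 - <<'E'
from cell import *
import cv2
s=observe(); print({k:(v if not hasattr(v,'tolist') else v.tolist()) for k,v in s.items()})
for n in ["scene","top","wrist"]:
    p=read_camera(n); cv2.imwrite(f"pics/a_{n}.png",p["img"][:,:,::-1]); print(n,p["shot"],p["D"],p["camera_matrix"])
    if n!="wrist": print(p["R"],p["t"])
    else: print(p["tool_from_camera"])
    if n!="wrist":
      for q in ["dish_0","stopper_a","plate_centre","well_mouth","knob_mark","tab_mark","start_top","neck","cap","tray_in","sample_jar_0","brown_dropper","warmer"]:
        try: print(q,[(round(r["score"],2),[round(float(x),3) for x in r["location"]]) for r in tip_of(q,p)[:4]])
        except Exception as e: print(q,e)
E
```

```text
pics
{'time': 0.0, 'qpos': [1.186996756360262, 0.3427498624347705, 1.5250299198365473, 5.270204249614955e-06, 1.275399646957389, -0.14598042191600755], 'qvel': [0.0008796542707785391, -0.002315740243626548, -0.0009976627187509117, -0.00028604716949884486, -0.0004207035416515767, 0.000133585348404985], 'joint_efforts': [-0.00037408253774628974, -43.12373399734497, -24.42239999771118, 0.07175476988777518, 0.055957145523279905, -7.324911621253705e-05], 'tool_pos': [0.1235309396194936, 0.5099400334970977, 0.2915262967527691], 'tool_rot': [-3.140023488291344, -0.0002358021391719589, 2.903771781806102], 'contact_force': [0.5247336786801396, 0.5750382995717024, -0.44209198073176637], 'torque': [-0.019377482354224786, -0.0026496971171452205, -0.0034479169881034334], 'opening': 0.09190743507396884}
scene 1 [-0.02557734  0.          0.          0.          0.        ] [[469.85576729   0.         284.99969423]
 [  0.         469.85576729 214.51565626]
 [  0.           0.           1.        ]]
[[ 0.56955686 -0.82194594  0.00313957]
 [-0.6169513  -0.43002612 -0.65912718]
 [ 0.543117    0.3734734
[... 1661 characters left out ...]
tray_in [(0.79, [0.476, -0.343, 0.001])]
sample_jar_0 [(0.75, [0.679, 0.375, 0.0]), (0.68, [0.448, -0.159, -0.002])]
brown_dropper [(0.69, [0.566, 0.09, 0.064]), (0.42, [0.727, 0.308, -0.003])]
warmer [(0.57, [0.618, -0.026, -0.001])]
wrist 3 [-0.08012035  0.          0.          0.          0.        ] [[334.46230828   0.         279.01423996]
 [  0.         334.46230828 209.06007463]
 [  0.           0.           1.        ]]
[[-5.96821738e-05 -9.63785613e-01 -2.66678248e-01  7.01849229e-02]
 [ 9.99999990e-01 -9.18819914e-05  1.08266678e-04  3.83422594e-04]
 [-1.28848796e-04 -2.66678239e-01  9.63785609e-01 -9.33145360e-02]
 [ 0.00000000e+00  0.00000000e+00  0.00000000e+00  1.00000000e+00]]
```

View pics/a_top.png

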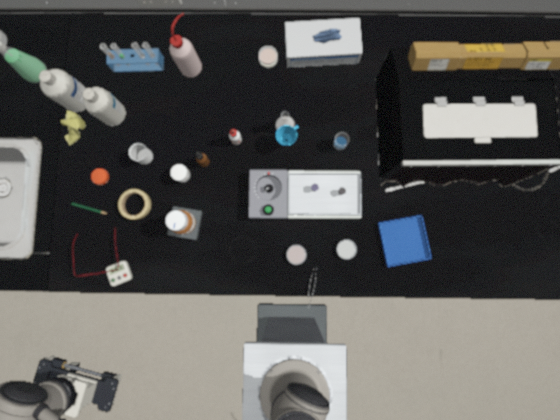

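View pics/a_scene.png

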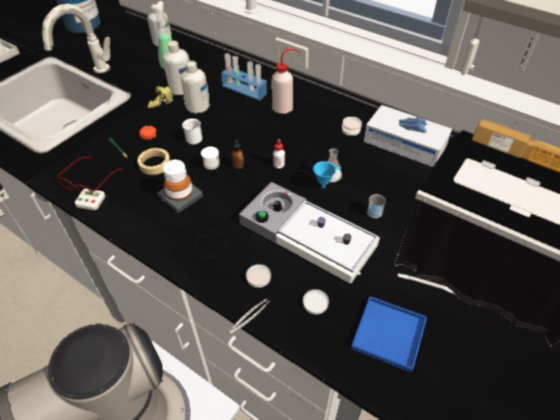

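View pics/a_wrist.png

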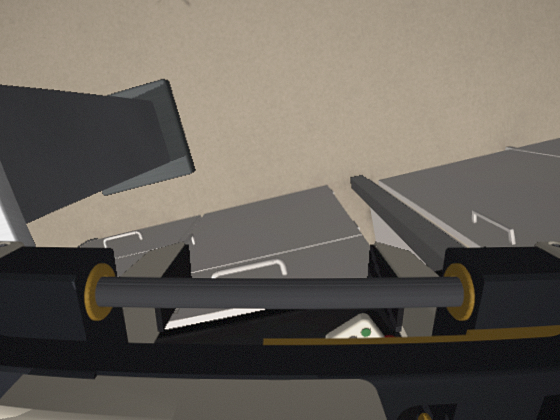

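Two dishes (top-view pixels 297,255 and 347,249) lie in front of the warmer. Two stoppers are on the plate (310,188 and 339,191), and the knob is at 267,188. I'll go above the warmer for a closer look.

```bash
cat > h.py <<'E'
from cell import *
import numpy as np, cv2, json
from scipy.spatial.transform import Rotation as Ro
def Rt(rpy): return Ro.from_euler('xyz',rpy).as_matrix()
def st():
    s=observe(); R=Rt(s['tool_rot']); p=np.array(s['tool_pos'])
    print('t',round(s['time'],2),'pos',np.round(p*1000,1),'rot',np.round(s['tool_rot'],4),'F',np.round(s['contact_force'],1),'open',round(s['opening']*1000,1),'q6',round(s['qpos'][5],2))
    return s,p,R
def need(xyz,yaw):
    """remaining offset in present tool axes (mm), rotation vector to tool-down yaw"""
    s,p,R=st(); T=Ro.from_euler('xyz',[np.pi,0,yaw]).as_matrix()
    print('offset mm',np.round(R.T@(np.array(xyz)-p)*1000,1),'rotvec',np.round(Ro.from_matrix(R.T@T).as_rotvec(),4))
def wcam():
    s=observe(); R=Rt(s['tool_rot']); p=np.array(s['tool_pos'])
    pic=read_camera('wrist'); M=np.eye(4); M[:3,:3]=R; M[:3,3]=p
    W=M@np.array(pic['tool_from_camera']); pic['Rw']=W[:3,:3].T; pic['tw']=-W[:3,:3].T@W[:3,3]; return pic
def RT(pic): return (pic['Rw'],pic['tw']) if 'Rw' in pic else (np.array(pic['R']),np.array(pic['t']))
def ray(pic,uv,z):
    """world points on plane z for pixels"""
    R,t=RT(pic); n=cv2.undistortPoints(np.array(uv,float).reshape(-1,1,2),np.array(pic['camera_matrix']),np.array(pic['D'])).reshape(-1,2)
    d=np.c_[n,np.ones(len(n))]@R; c=-R.T@t
    return c+d*((z-c[2])/d[:,2])[:,None]
def proj(pic,X):
    R,t=RT(pic); return cv2.projectPoints(np.array(X,float).reshape(-1,1,3),cv2.Rodrigues(R)[0],t,np.array(pic['camera_matrix']),np.array(pic['D']))[0].reshape(-1,2)
def save(pic,name,crop=None,k=1):
    im=pic['img'][:,:,::-1]
    if crop: a,b,c,d=crop; im=im[b:d,a:c]
    cv2.imwrite(f'pics/{name}.png',cv2.resize(np.ascontiguousarray(im),None,fx=k,fy=k,interpolation=cv2.INTER_CUBIC))
E
python3 - <<'E'
from h import *
need([0.60,-0.05,0.30],np.pi/2)
p=read_camera('top'); save(p,'b_top',(220,150,450,280),3.4)
E
```

```text
t 1.45 pos [123.7 510.3 292.3] rot [3.1414 0.     2.9038] F [-0.1 -0.7  0.1] open 92.0 q6 -0.15
offset mm [-594.9 -432.3   -7.8] rotvec [ 2.000e-04 -1.000e-04  1.333e+00]
```

View pics/b_top.png

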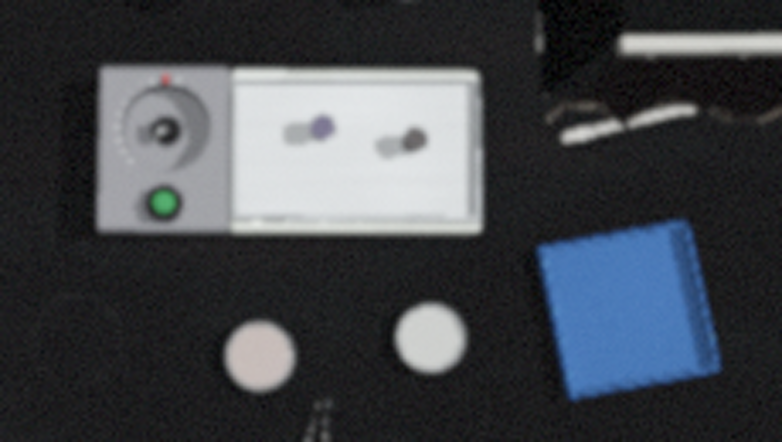

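apply_moves([
  {"offset": [0,0,0],"rotation": [0,0,0.12]},
  {"offset": [0,0,0],"rotation": [0,0,0.12]},
  {"offset": [0,0,0],"rotation": [0,0,0.12]},
  {"offset": [0,0,0],"rotation": [0,0,0.12]},
  {"offset": [0,0,0],"rotation": [0,0,0.12]},
  {"offset": [0,0,0],"rotation": [0,0,0.12]},
  {"offset": [0,0,0],"rotation": [0,0,0.12]},
  {"offset": [0,0,0],"rotation": [0,0,0.12]},
  {"offset": [0,0,0],"rotation": [0,0,0.12]},
  {"offset": [0,0,0],"rotation": [0,0,0.12]},
  {"offset": [0,0,0],"rotation": [0,0,0.12]},
])

```text
time: 2.42
tool_pos: [0.1236, 0.5102, 0.2922]
tool_rot: [-3.142, 0.0, 1.533]
contact_force: [-0.3, 0.8, -0.1]
opening: 0.092
```

apply_moves([
  {"offset": [-31,27,0],"rotation": [0,0,-0.04]},
  {"offset": [-31,27,0],"rotation": [0,0,0]},
  {"offset": [-31,27,0],"rotation": [0,0,0]},
  {"offset": [-31,27,0],"rotation": [0,0,0]},
  {"offset": [-31,27,0],"rotation": [0,0,0]},
  {"offset": [-31,27,0],"rotation": [0,0,0]},
  {"offset": [-31,27,0],"rotation": [0,0,0]},
  {"offset": [-31,27,0],"rotation": [0,0,0]},
  {"offset": [-31,27,0],"rotation": [0,0,0]},
  {"offset": [-31,27,0],"rotation": [0,0,0]},
  {"offset": [-31,27,0],"rotation": [0,0,0]},
  {"offset": [-31,27,0],"rotation": [0,0,0]},
])

```text
time: 3.42
tool_pos: [0.4451, 0.1316, 0.2923]
tool_rot: [3.137, -0.006, 1.573]
contact_force: [0.8, 2.0, 0.2]
opening: 0.0921
```

apply_moves([
  {"offset": [-31,24,0],"rotation": [0,0,0]},
  {"offset": [-31,24,0],"rotation": [0,0,0]},
  {"offset": [-31,24,0],"rotation": [0,0,0]},
  {"offset": [-31,24,0],"rotation": [0,0,0]},
  {"offset": [-31,24,0],"rotation": [0,0,0]},
  {"offset": [-31,24,0],"rotation": [0,0,0]},
])

```text
time: 3.92
tool_pos: [0.5953, -0.066, 0.2926]
tool_rot: [3.135, -0.006, 1.571]
contact_force: [1.1, 0.1, 0.2]
opening: 0.0916
```

```bash
python3 - <<'E'
from h import *
st(); p=wcam(); save(p,'c_w')
for q in ["dish_0","stopper_a","plate_centre","well_mouth","knob_mark","tab_mark","start_top","tray_in"]:
    print(q,[(round(r["score"],2),[round(float(x),3) for x in r["location"]]) for r in tip_of(q,p)[:3]])
E
```

```text
t 3.92 pos [595.3 -66.  292.6] rot [ 3.1348 -0.0063  1.5711] F [1.1 0.1 0.2] open 91.6 q6 -0.24
dish_0 [(0.87, [0.448, -0.155, 0.003]), (0.6, [0.425, -0.005, -0.002])]
stopper_a [(0.92, [0.631, -0.057, 0.043]), (0.74, [0.623, -0.142, 0.042]), (0.18, [0.446, -0.155, 0.002])]
plate_centre [(0.96, [0.619, -0.087, 0.039])]
well_mouth [(0.7, [0.634, 0.086, 0.042]), (0.46, [0.566, 0.088, 0.062])]
knob_mark [(0.89, [0.638, 0.09, 0.037]), (0.75, [0.563, 0.087, 0.062])]
tab_mark [(0.55, [0.681, 0.088, 0.043])]
start_top [(0.76, [0.562, 0.087, 0.063]), (0.67, [0.637, -0.057, 0.041])]
tray_in []
```

View pics/c_w.png

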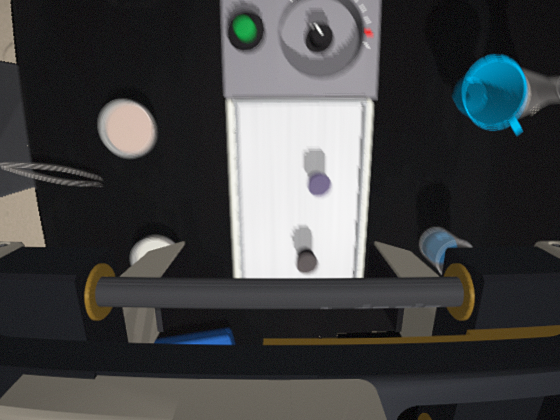

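```bash
python3 - <<'E'
from h import *
st(); p=wcam(); save(p,'d_w',(210,0,390,130),4.3)
np.save('d.npy',p['img'])
print('stoppers',ray(p,[[319,183],[306,262]],0.064))
print('plate edges', ray(p,[[230,103],[372,103],[233,270],[365,270]],0.047))
print('knob',ray(p,[[319,37]],0.038),'tab',ray(p,[[369,33]],0.044),'btn',ray(p,[[245,30]],0.06))
print('dish',ray(p,[[127,128]],0.016))
E
```

```text
t 4.37 pos [594.  -62.8 293.1] rot [ 3.1346 -0.0062  1.573 ] F [-0.2 -0.3  0.4] open 91.7 q6 -0.24
stoppers [[ 0.6364045  -0.05229885  0.064     ]
 [ 0.62560402 -0.13625042  0.064     ]]
plate edges [[ 0.54919697  0.02399342  0.047     ]
 [ 0.68869227  0.02481023  0.047     ]
 [ 0.54638768 -0.1534784   0.047     ]
 [ 0.69368361 -0.15397718  0.047     ]]
knob [[0.63581498 0.08696553 0.038     ]] tab [[0.68306782 0.09022745 0.044     ]] btn [[0.56614122 0.08771351 0.06      ]]
dish [[4.30577041e-01 3.68496049e-04 1.60000000e-02]]
```

View pics/d_w.png

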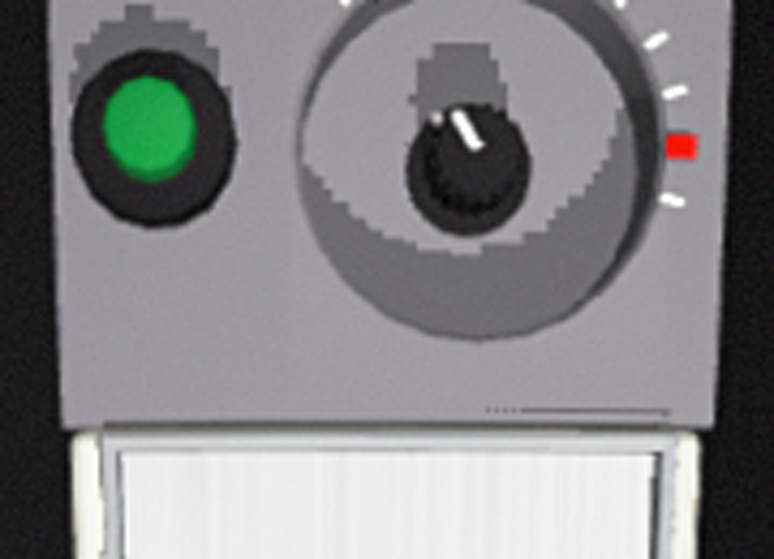

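apply_moves([
  {"offset": [-25,10,30],"rotation": [0,0,0]},
  {"offset": [-25,10,30],"rotation": [0,0,0]},
  {"offset": [-25,10,30],"rotation": [0,0,0]},
  {"offset": [0,0,0],"rotation": [0,0,0]},
], grip=0.35)

```text
time: 4.75
tool_pos: [0.6273, -0.1348, 0.2053]
tool_rot: [3.124, -0.004, 1.582]
contact_force: [-2.7, 0.3, -1.1]
opening: 0.0698
```

```bash
python3 - <<'E'
from h import *
st(); need([.626,-.1395,.111],np.pi/2); p=wcam(); save(p,'e_w')
for q in ["stopper_a","plate_centre"]:
    print(q,[(round(r["score"],2),[round(float(x),3) for x in r["location"]]) for r in tip_of(q,p)[:3]])
E
```

```text
t 4.75 pos [ 627.3 -134.8  205.3] rot [ 3.1244 -0.0039  1.582 ] F [-2.7  0.3 -1.1] open 69.8 q6 -0.35
t 4.75 pos [ 627.3 -134.8  205.3] rot [ 3.1244 -0.0039  1.582 ] F [-2.7  0.3 -1.1] open 69.8 q6 -0.35
offset mm [-5.1 -2.9 94.2] rotvec [ 0.0172 -0.004   0.0112]
stopper_a [(0.87, [0.632, -0.052, 0.04]), (0.63, [0.622, -0.144, 0.04])]
plate_centre [(0.97, [0.618, -0.085, 0.041])]
```

View pics/e_w.png

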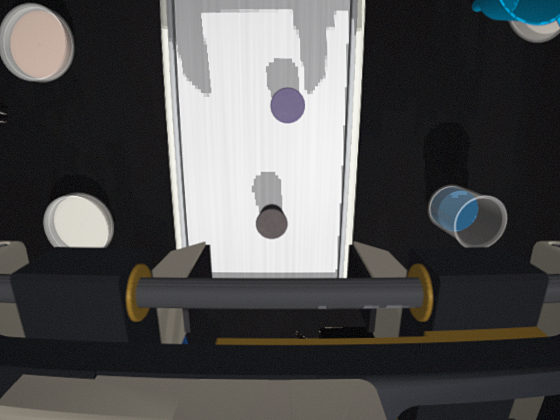

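```bash
python3 - <<'E'
from h import *
st(); p=wcam(); save(p,'f_w')
g=p['img'].astype(int)
# dark stopper / purple centroids
def cen(m):
    n,l,s,c=cv2.connectedComponentsWithStats(m.astype(np.uint8)); 
    return [(c[i].round(1),s[i]) for i in range(1,n) if s[i][4]>300]
reg=np.zeros(g.shape[:2],bool); reg[60:255,190:345]=1
m=(g.sum(2)<330)&reg
C=cen(m); print(C)
for c,_ in C: print(ray(p,[c],0.064), ray(p,[c],0.06))
print(ray(p,[[37,43],[80,222],[470,217],[515,5]],0.016))
need([.626,-.1395,.111],np.pi/2)
E
```

```text
t 4.9 pos [ 628.6 -131.5  212.3] rot [ 3.1159e+00 -2.8000e-03  1.5840e+00] F [-0.8  0.3 -0.3] open 60.7 q6 -0.35
[(array([268. , 222.5]), array([254, 206,  29,  33, 749], dtype=int32))]
[[ 0.62571664 -0.13677017  0.064     ]] [[ 0.62569964 -0.13803729  0.06      ]]
[[ 0.4327599   0.00225453  0.016     ]
 [ 0.45210107 -0.15271432  0.016     ]
 [ 0.81607214 -0.14597831  0.016     ]
 [ 0.8322273   0.04040811  0.016     ]]
t 4.95 pos [ 628.8 -131.3  213.2] rot [ 3.1143e+00 -2.2000e-03  1.5846e+00] F [ 0.  -0.   0.7] open 60.0 q6 -0.35
offset mm [ -8.4  -5.7 102.1] rotvec [ 0.0273 -0.0024  0.0137]
```

apply_moves([
  {"offset": [-4,-3,30],"rotation": [0.027,-0.002,0.014]},
  {"offset": [-1,0,30],"rotation": [0,0,0]},
  {"offset": [0,0,10],"rotation": [0,0,0]},
  {"offset": [0,0,0],"rotation": [0,0,0]},
])

```text
time: 5.28
tool_pos: [0.6301, -0.1325, 0.1521]
tool_rot: [3.126, 0.005, 1.575]
contact_force: [0.1, 0.4, 0.2]
opening: 0.0595
```

```bash
python3 - <<'E'
from h import *
need([.6257,-.1375,.111],np.pi/2)
E
```

```text
t 5.28 pos [ 630.1 -132.5  152.1] rot [3.1257 0.0046 1.5753] F [0.1 0.4 0.2] open 59.5 q6 -0.33
offset mm [-4.8 -5.1 41. ] rotvec [0.0159 0.0045 0.0046]
```

apply_moves([
  {"offset": [-5,-5,15],"rotation": [0.016,0.004,0.005]},
  {"offset": [-1,-1,15],"rotation": [0,0,0]},
  {"offset": [0,0,8],"rotation": [0,0,0]},
  {"offset": [0,0,0],"rotation": [0,0,0]},
])

```text
time: 5.62
tool_pos: [0.6261, -0.1378, 0.1186]
tool_rot: [3.135, 0.003, 1.573]
contact_force: [-0.2, -0.4, 1.1]
opening: 0.0596
```

```bash
python3 - <<'E'
from h import *
need([.6257,-.1375,.111],np.pi/2)
E
```

```text
t 5.62 pos [ 626.1 -137.8  118.6] rot [3.1348e+00 3.0000e-03 1.5728e+00] F [-0.2 -0.4  1.1] open 59.6 q6 -0.34
offset mm [ 0.4 -0.5  7.6] rotvec [0.0068 0.003  0.002 ]
```

Converging well. I'll go down the last bit and close.

apply_moves([
  {"offset": [0,0,7],"rotation": [0.005,0.002,0]},
  {"offset": [0,0,0],"rotation": [0,0,0]},
])

```text
time: 5.78
tool_pos: [0.6266, -0.138, 0.1126]
tool_rot: [3.139, 0.001, 1.573]
contact_force: [0.1, 0.4, -0.5]
opening: 0.0598
```

apply_moves([
  {"offset": [0,0,0],"rotation": [0,0,0]},
  {"offset": [0,0,0],"rotation": [0,0,0]},
  {"offset": [0,0,0],"rotation": [0,0,0]},
  {"offset": [0,0,0],"rotation": [0,0,0]},
  {"offset": [0,0,0],"rotation": [0,0,0]},
  {"offset": [0,0,0],"rotation": [0,0,0]},
], grip=0.9, grip_force=12)

```text
time: 6.28
tool_pos: [0.6279, -0.1384, 0.1151]
tool_rot: [3.135, 0.003, 1.573]
contact_force: [0.4, 0.2, 0.1]
opening: 0.0243
```

apply_moves([
  {"offset": [0,0,-30],"rotation": [0,0,0]},
  {"offset": [0,0,-40],"rotation": [0,0,0]},
  {"offset": [0,0,-20],"rotation": [0,0,0]},
])

```text
time: 6.53
tool_pos: [0.6247, -0.1373, 0.2014]
tool_rot: [-3.135, -0.002, 1.573]
contact_force: [0.3, -0.9, 0.9]
opening: 0.023
```

```bash
python3 - <<'E'
from h import *
st(); p=read_camera('top')
im=p['img']; hsv=cv2.cvtColor(im,cv2.COLOR_RGB2HSV); m=((hsv[:,:,0]>100)&(hsv[:,:,0]<125)&(hsv[:,:,1]>120)&(hsv[:,:,2]>60)).astype(np.uint8)
n,l,s,c=cv2.connectedComponentsWithStats(m)
i=[k for k in range(1,n) if abs(c[k][0]-405)<25 and abs(c[k][1]-241)<25 and s[k][4]>500][0]
pts=np.argwhere(l==i)[:,::-1]
W=ray(p,pts,0.012)[:,:2]
r=cv2.minAreaRect((W*1000).astype(np.float32)); print(r)
b=cv2.boxPoints(r); print(b)
p2=read_camera('scene')
print([(round(r["score"],2),np.round(r["location"],3)) for q in (p,p2) for r in tip_of('tray_in',q)[:1]])
save(p2,'g_s',(330,270,450,390),4)
E
```

```text
t 6.53 pos [ 624.7 -137.3  201.4] rot [-3.1352e+00 -1.8000e-03  1.5726e+00] F [ 0.3 -0.9  0.9] open 23.0 q6 -0.34
((475.62811279296875, -343.95635986328125), (149.13841247558594, 149.93182373046875), 11.0054349899292)
[[ 388.11914 -284.60455]
 [ 416.74146 -431.779  ]
 [ 563.1371  -403.30817]
 [ 534.5148  -256.13373]]
[(0.84, array([ 0.479, -0.346,  0.003])), (0.85, array([ 0.475, -0.343,  0.006]))]
```

View pics/g_s.png

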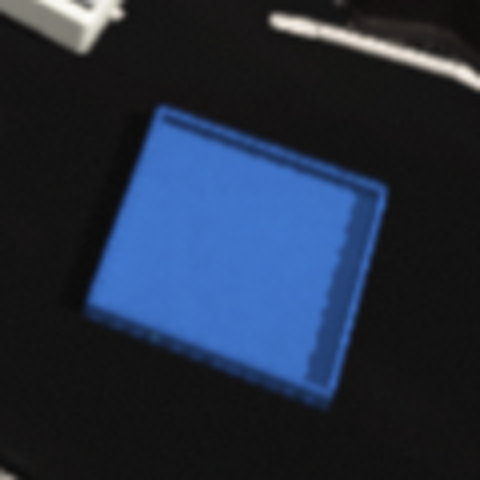

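```bash
python3 - <<'E'
from h import *
a=read_camera('top'); b=read_camera('scene')
def tri(ua,ub):
    best=min(np.arange(-.1,.6,.002),key=lambda z:np.linalg.norm(proj(b,ray(a,[ua],z))[0]-ub))
    print(best,ray(a,[ua],best),proj(b,ray(a,[ua],best)))
tri((388,189),(398,275)); tri((424,180),(452,290)); tri((404,162),(420,195));tri((380,55),(432,112))
save(a,'h_t',(340,20,560,220),3); save(b,'h_s',(360,90,560,330),3)
need([.4428,-.3066,.16],1.763)
E
```

```text
0.004000000000000087 [[ 0.64043761 -0.29666299  0.004     ]] [[402.13504599 274.19274932]]
-0.005999999999999922 [[ 0.67325231 -0.41703898 -0.006     ]] [[450.82979068 290.29530275]]
0.25800000000000034 [[ 0.66946058 -0.27392072  0.258     ]] [[420.54385473 194.64960427]]
0.29400000000000037 [[ 0.94302594 -0.20760444  0.294     ]] [[443.88055202 108.87999765]]
t 6.83 pos [ 623.2 -136.9  196.2] rot [-3.1293 -0.0039  1.5726] F [ 0.2 -0.9  0.1] open 22.9 q6 -0.34
offset mm [-169.5 -180.3   37.7] rotvec [-0.0119 -0.005  -0.1904]
```

View pics/h_t.png

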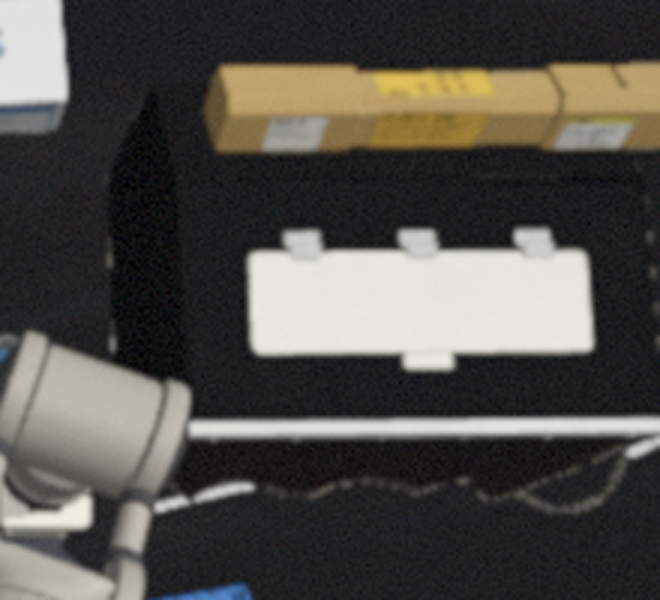

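View pics/h_s.png

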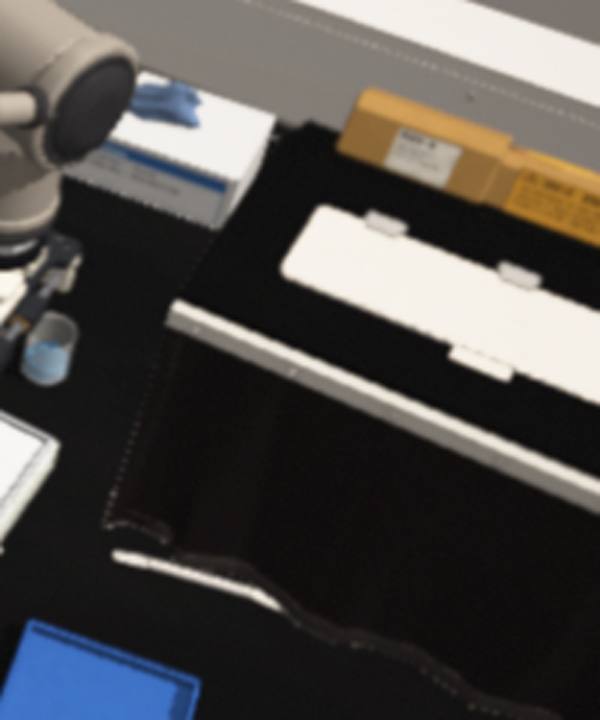

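apply_moves([
  {"offset": [0,-20,0],"rotation": [-0.012,-0.005,-0.1]},
  {"offset": [-10,-30,0],"rotation": [0,0,-0.09]},
  {"offset": [-24,-32,5],"rotation": [0,0,0]},
  {"offset": [-24,-32,5],"rotation": [0,0,0]},
  {"offset": [-24,-32,5],"rotation": [0,0,0]},
  {"offset": [-24,-32,5],"rotation": [0,0,0]},
  {"offset": [-24,-30,5],"rotation": [0,0,0]},
  {"offset": [0,0,0],"rotation": [0,0,0]},
  {"offset": [0,0,0],"rotation": [0,0,0]},
])

```text
time: 7.58
tool_pos: [0.4316, -0.3, 0.1565]
tool_rot: [-3.127, -0.016, 1.777]
contact_force: [0.1, 1.1, 0.2]
opening: 0.0236
```

```bash
python3 - <<'E'
from h import *
need([.4428,-.3066,.081],1.763); p=wcam(); save(p,'i_w')
E
```

```text
t 7.58 pos [ 431.6 -300.   156.5] rot [-3.1274 -0.016   1.7767] F [0.1 1.1 0.2] open 23.6 q6 -0.96
offset mm [-10.   10.6  75.2] rotvec [-0.0143 -0.0159  0.0139]
```

View pics/i_w.png

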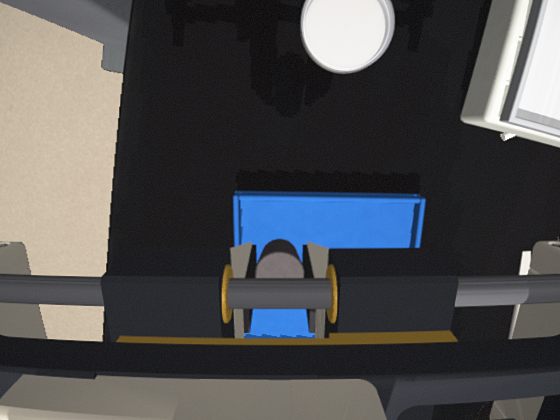

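apply_moves([
  {"offset": [-7,8,20],"rotation": [-0.014,-0.016,0.014]},
  {"offset": [-2,3,20],"rotation": [0,0,0]},
  {"offset": [0,0,15],"rotation": [0,0,0]},
  {"offset": [0,0,0],"rotation": [0,0,0]},
])

```text
time: 7.97
tool_pos: [0.4473, -0.3033, 0.0984]
tool_rot: [3.141, 0.001, 1.767]
contact_force: [-0.4, 0.7, -0.5]
opening: 0.0235
```

```bash
python3 - <<'E'
from h import *
need([.4428,-.3066,.081],1.763)
E
```

```text
t 7.97 pos [ 447.3 -303.3   98.4] rot [3.1412e+00 5.0000e-04 1.7665e+00] F [-0.4  0.7 -0.5] open 23.5 q6 -0.93
offset mm [-2.3 -5.1 17.4] rotvec [0.0004 0.0005 0.0035]
```

apply_moves([
  {"offset": [-2,-4,12],"rotation": [0,0,0]},
  {"offset": [0,-1,5],"rotation": [0,0,0]},
  {"offset": [0,0,0],"rotation": [0,0,0]},
])

```text
time: 8.22
tool_pos: [0.4451, -0.3032, 0.0807]
tool_rot: [-3.141, -0.001, 1.772]
contact_force: [-0.2, 0.0, -0.3]
opening: 0.0233
```

```bash
python3 - <<'E'
from h import *
need([.4428,-.3066,.081],1.763)
E
```

```text
t 8.22 pos [ 445.1 -303.2   80.7] rot [-3.1414e+00 -1.2000e-03  1.7718e+00] F [-0.2  0.  -0.3] open 23.3 q6 -0.94
offset mm [-2.9 -2.9 -0.3] rotvec [-0.0002 -0.0012  0.0088]
```

apply_moves([
  {"offset": [-3,-2,0],"rotation": [0,0,0]},
  {"offset": [0,0,1],"rotation": [0,0,0]},
])

```text
time: 8.38
tool_pos: [0.4448, -0.3059, 0.0809]
tool_rot: [3.141, -0.001, 1.774]
contact_force: [-0.1, -0.8, 0.5]
opening: 0.023
```

apply_moves([
  {"offset": [0,0,0],"rotation": [0,0,0]},
  {"offset": [0,0,0],"rotation": [0,0,0]},
  {"offset": [0,0,0],"rotation": [0,0,0]},
], grip=0.62)

```text
time: 8.63
tool_pos: [0.4458, -0.3064, 0.0827]
tool_rot: [3.139, 0.002, 1.774]
contact_force: [-0.2, 0.6, -0.1]
opening: 0.0342
```

apply_moves([
  {"offset": [0,0,-20],"rotation": [0,0,0]},
  {"offset": [0,0,-40],"rotation": [0,0,0]},
  {"offset": [0,0,-30],"rotation": [0,0,0]},
  {"offset": [0,0,0],"rotation": [0,0,0]},
])

```text
time: 8.97
tool_pos: [0.4449, -0.3059, 0.1755]
tool_rot: [3.141, -0.001, 1.773]
contact_force: [0.6, -1.0, 1.0]
opening: 0.035
```

```bash
python3 - <<'E'
from h import *
need([.6365,-.0555,.17],1.571); p=wcam(); save(p,'j_w')
E
```

```text
t 8.97 pos [ 444.9 -305.9  175.5] rot [ 3.1413e+00 -1.0000e-03  1.7732e+00] F [ 0.6 -1.   1. ] open 35.0 q6 -0.95
offset mm [206.7 238.    5.7] rotvec [ 2.000e-04 -1.100e-03  2.022e-01]
```

View pics/j_w.png

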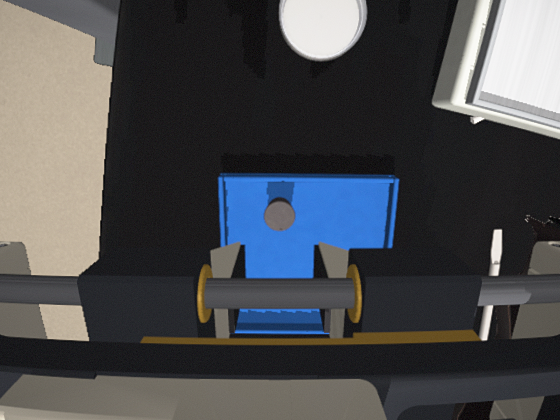

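apply_moves([
  {"offset": [20,20,0],"rotation": [0,0,0.1]},
  {"offset": [20,20,0],"rotation": [0,0,0.1]},
  {"offset": [30,22,0],"rotation": [0,0,0]},
  {"offset": [30,22,0],"rotation": [0,0,0]},
  {"offset": [30,22,0],"rotation": [0,0,0]},
  {"offset": [30,22,0],"rotation": [0,0,0]},
  {"offset": [30,22,0],"rotation": [0,0,0]},
  {"offset": [30,22,0],"rotation": [0,0,0]},
  {"offset": [24,16,0],"rotation": [0,0,0]},
  {"offset": [0,0,0],"rotation": [0,0,0]},
], grip=0.4)

```text
time: 9.85
tool_pos: [0.6312, -0.0471, 0.1639]
tool_rot: [-3.131, -0.005, 1.555]
contact_force: [-1.1, -0.2, -0.0]
opening: 0.0548
```

```bash
python3 - <<'E'
from h import *
st(); p=wcam(); save(p,'k_w')
g=p['img'].astype(int)
reg=np.zeros(g.shape[:2],bool); reg[100:300,200:350]=1
m=((g.sum(2)<370)&(g[:,:,2]>g[:,:,1]+15)&reg).astype(np.uint8)
n,l,s,c=cv2.connectedComponentsWithStats(m)
for i in range(1,n):
    if s[i][4]>200: print(c[i],s[i],ray(p,[c[i]],0.063))
need([.6365,-.0555,.111],1.571)
E
```

```text
t 9.85 pos [631.2 -47.1 163.9] rot [-3.1312 -0.0047  1.5547] F [-1.1 -0.2 -0. ] open 54.8 q6 -0.18
[284.13821138 238.76829268] [268 226  36  39 246] [[ 0.63483976 -0.04769865  0.063     ]]
t 9.9 pos [629.9 -48.8 163.5] rot [-3.1294 -0.004   1.5546] F [-1.3 -0.1 -0.9] open 55.1 q6 -0.18
offset mm [-6.8  7.3 52.4] rotvec [-0.0122 -0.0041 -0.0164]
```

View pics/k_w.png

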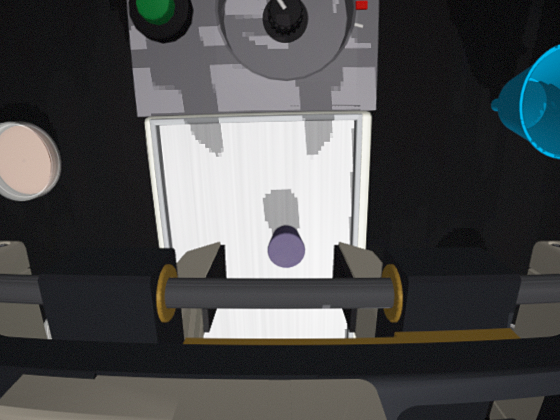

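apply_moves([
  {"offset": [-5,5,15],"rotation": [-0.012,-0.004,-0.016]},
  {"offset": [-2,1,15],"rotation": [0,0,0]},
  {"offset": [0,0,12],"rotation": [0,0,0]},
  {"offset": [0,0,0],"rotation": [0,0,0]},
])

```text
time: 10.23
tool_pos: [0.6332, -0.0577, 0.1168]
tool_rot: [-3.137, 0.001, 1.572]
contact_force: [-0.3, 0.5, -0.3]
opening: 0.055
```

```bash
python3 - <<'E'
from h import *
need([.636,-.054,.111],1.571)
E
```

```text
t 10.23 pos [633.2 -57.7 116.8] rot [-3.1371e+00  7.0000e-04  1.5723e+00] F [-0.3  0.5 -0.3] open 55.0 q6 -0.21
offset mm [3.7 2.9 5.8] rotvec [-0.0045  0.0007  0.0013]
```

apply_moves([
  {"offset": [3,3,5],"rotation": [-0.004,0,0]},
  {"offset": [0,0,1],"rotation": [0,0,0]},
])

```text
time: 10.4
tool_pos: [0.6349, -0.0565, 0.1096]
tool_rot: [-3.139, 0.001, 1.57]
contact_force: [-0.7, -0.4, 0.4]
opening: 0.0552
```

apply_moves([
  {"offset": [0,0,0],"rotation": [0,0,0]},
  {"offset": [0,0,0],"rotation": [0,0,0]},
  {"offset": [0,0,0],"rotation": [0,0,0]},
  {"offset": [0,0,0],"rotation": [0,0,0]},
  {"offset": [0,0,0],"rotation": [0,0,0]},
], grip=0.9)

```text
time: 10.82
tool_pos: [0.6353, -0.0577, 0.1116]
tool_rot: [-3.141, 0.001, 1.569]
contact_force: [0.4, -0.1, 0.7]
opening: 0.0261
```

apply_moves([
  {"offset": [0,0,-20],"rotation": [0,0,0]},
  {"offset": [0,0,-40],"rotation": [0,0,0]},
  {"offset": [0,-30,-20],"rotation": [0,0,0]},
  {"offset": [0,-30,0],"rotation": [0,0,-0.1]},
  {"offset": [-24,-30,0],"rotation": [0,0,-0.09]},
  {"offset": [-24,-30,0],"rotation": [0,0,0]},
  {"offset": [-24,-30,0],"rotation": [0,0,0]},
  {"offset": [-24,-28,0],"rotation": [0,0,0]},
  {"offset": [-24,-10,0],"rotation": [0,0,0]},
  {"offset": [-24,0,0],"rotation": [0,0,0]},
  {"offset": [0,0,0],"rotation": [0,0,0]},
])

```text
time: 11.73
tool_pos: [0.4701, -0.2248, 0.2]
tool_rot: [3.132, 0.008, 1.776]
contact_force: [0.8, -0.4, -0.2]
opening: 0.0235
```

```bash
python3 - <<'E'
from h import *
need([.4919,-.297,.081],1.763); p=wcam(); save(p,'l_w')
E
```

```text
t 11.73 pos [ 470.1 -224.8  200. ] rot [3.1322 0.0084 1.7758] F [ 0.8 -0.4 -0.2] open 23.5 q6 -0.8
offset mm [-74.2   5.5 119.7] rotvec [0.0095 0.0083 0.0128]
```

View pics/l_w.png

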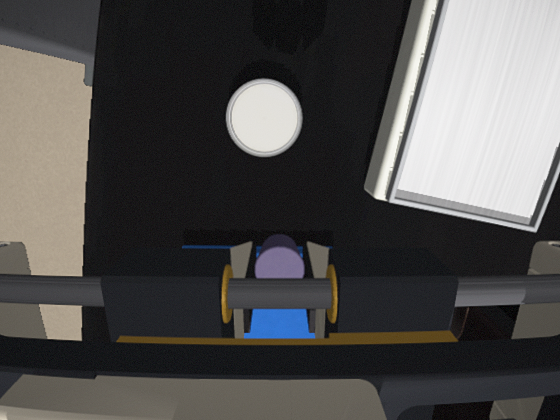

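apply_moves([
  {"offset": [-24,2,20],"rotation": [0.01,0.008,0.013]},
  {"offset": [-24,2,20],"rotation": [0,0,0]},
  {"offset": [-22,2,20],"rotation": [0,0,0]},
  {"offset": [0,0,20],"rotation": [0,0,0]},
  {"offset": [0,0,10],"rotation": [0,0,0]},
  {"offset": [0,0,0],"rotation": [0,0,0]},
])

```text
time: 12.28
tool_pos: [0.4923, -0.2888, 0.1091]
tool_rot: [3.139, 0.0, 1.766]
contact_force: [-0.2, -0.1, -0.3]
opening: 0.0232
```

```bash
python3 - <<'E'
from h import *
need([.4919,-.297,.079],1.763)
E
```

```text
t 12.28 pos [ 492.3 -288.8  109.1] rot [3.1388e+00 3.0000e-04 1.7655e+00] F [-0.2 -0.1 -0.3] open 23.2 q6 -0.86
offset mm [-7.9 -2.1 30.1] rotvec [0.0028 0.0003 0.0025]
```

apply_moves([
  {"offset": [-7,-2,10],"rotation": [0.003,0,0]},
  {"offset": [-1,0,10],"rotation": [0,0,0]},
  {"offset": [0,0,6],"rotation": [0,0,0]},
  {"offset": [0,0,0],"rotation": [0,0,0]},
])

```text
time: 12.62
tool_pos: [0.493, -0.2953, 0.0831]
tool_rot: [3.141, 0.001, 1.769]
contact_force: [-0.0, 0.4, 0.2]
opening: 0.0234
```

```bash
python3 - <<'E'
from h import *
need([.4919,-.297,.079],1.763)
E
```

```text
t 12.62 pos [ 493.  -295.3   83.1] rot [3.1408e+00 1.4000e-03 1.7689e+00] F [-0.   0.4  0.2] open 23.4 q6 -0.87
offset mm [-1.4 -1.4  4.1] rotvec [0.0008 0.0014 0.0059]
```

apply_moves([
  {"offset": [-1,-1,4],"rotation": [0,0,0]},
  {"offset": [0,0,1],"rotation": [0,0,0]},
])

```text
time: 12.78
tool_pos: [0.4926, -0.2964, 0.0786]
tool_rot: [3.14, 0.002, 1.77]
contact_force: [-1.0, -0.1, 0.4]
opening: 0.0235
```

apply_moves([
  {"offset": [0,0,0],"rotation": [0,0,0]},
  {"offset": [0,0,0],"rotation": [0,0,0]},
  {"offset": [0,0,0],"rotation": [0,0,0]},
], grip=0.62)

```text
time: 13.03
tool_pos: [0.493, -0.2965, 0.0794]
tool_rot: [3.139, 0.004, 1.77]
contact_force: [0.2, 0.3, 0.5]
opening: 0.0343
```

apply_moves([
  {"offset": [0,0,-20],"rotation": [0,0,0]},
  {"offset": [0,0,-40],"rotation": [0,0,0]},
  {"offset": [0,0,-40],"rotation": [0,0,0]},
  {"offset": [30,-10,-10],"rotation": [0,0,0.1]},
  {"offset": [30,-10,0],"rotation": [0,0,0.09]},
  {"offset": [0,0,0],"rotation": [0,0,0]},
])

```text
time: 13.53
tool_pos: [0.4635, -0.2395, 0.1949]
tool_rot: [3.137, 0.003, 1.569]
contact_force: [0.7, 0.5, 0.2]
opening: 0.0349
```

```bash
python3 - <<'E'
from h import *
p=wcam(); save(p,'m_w'); need([.45,-.155,.09],1.571)
print([(round(r["score"],2),np.round(r["location"],3)) for r in tip_of('dish_0',p)])
t=read_camera('top'); save(t,'m_t',(220,150,450,280),3.4)
print([(round(r["score"],2),np.round(r["location"],3)) for r in tip_of('dish_0',t)])
E
```

```text
t 13.58 pos [ 464.7 -241.5  195.3] rot [3.1346 0.0055 1.5725] F [ 1.1 -0.3  0.8] open 34.7 q6 -0.63
offset mm [ 87.1 -15.3 104.7] rotvec [0.007  0.0055 0.0015]
[(0.95, array([ 0.447, -0.16 , -0.001]))]
[(0.87, array([0.431, 0.003, 0.002])), (0.56, array([ 0.451, -0.158,  0.002]))]
```

View pics/m_w.png

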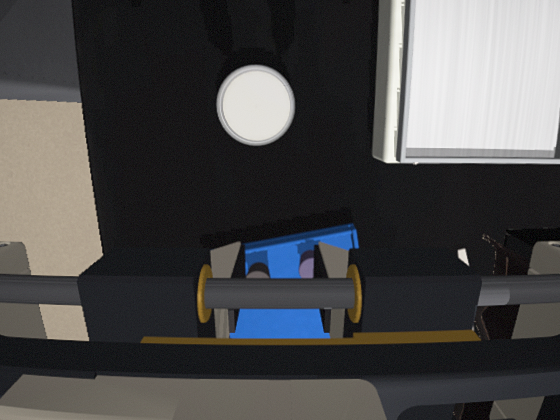

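View pics/m_t.png

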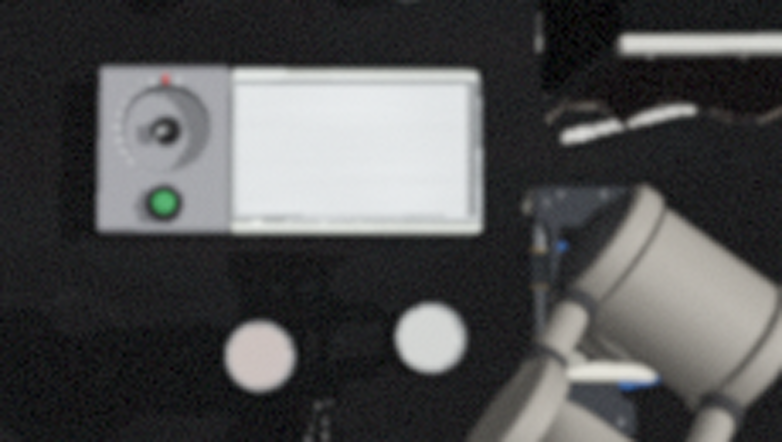

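apply_moves([
  {"offset": [28,-5,20],"rotation": [0.007,0.005,0]},
  {"offset": [28,-5,20],"rotation": [0,0,0]},
  {"offset": [27,-4,20],"rotation": [0,0,0]},
  {"offset": [0,0,15],"rotation": [0,0,0]},
  {"offset": [0,0,0],"rotation": [0,0,0]},
], grip=0)

```text
time: 14.15
tool_pos: [0.4536, -0.1637, 0.114]
tool_rot: [3.141, 0.003, 1.572]
contact_force: [0.4, -0.4, -0.5]
opening: 0.0643
```

```bash
python3 - <<'E'
from h import *
need([.45,-.157,.069],1.571); p=wcam(); save(p,'n_w')
E
```

```text
t 14.15 pos [ 453.6 -163.7  114. ] rot [3.1408e+00 3.1000e-03 1.5717e+00] F [ 0.4 -0.4 -0.5] open 64.3 q6 -0.5
offset mm [ 6.9 -3.6 45. ] rotvec [0.0008 0.0031 0.0007]
```

View pics/n_w.png

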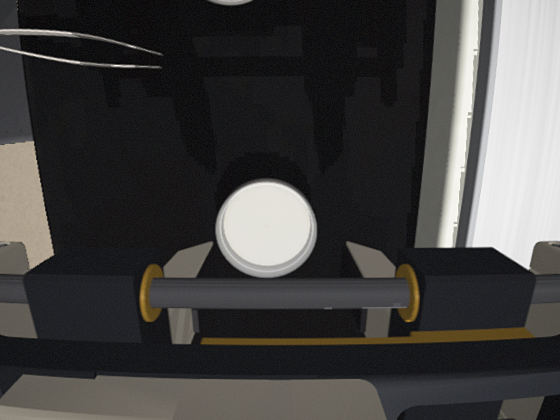

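```bash
python3 - <<'E'
from h import *
p=wcam()
g=cv2.cvtColor(p['img'],cv2.COLOR_RGB2GRAY); m=(g>90).astype(np.uint8); m[:170]=0;m[:, :205]=0;m[:,330:]=0;m[245:]=0
c=max(cv2.findContours(m,0,2)[0],key=cv2.contourArea)[:,0,:]
W=ray(p,c[(c[:,1]<225)],0.016)[:,:2]
A=np.c_[2*W,np.ones(len(W))]; s=np.linalg.lstsq(A,(W**2).sum(1),rcond=None)[0]; print(s[:2],np.sqrt(s[2]+s[0]**2+s[1]**2))
need([s[0],s[1],.069],1.571)
E
```

```text
[ 0.44747936 -0.15860553] 0.030101931049812947
t 14.25 pos [ 454.5 -164.8  116.2] rot [3.1381 0.0044 1.5705] F [-0.3 -0.1 -0.2] open 71.8 q6 -0.5
offset mm [ 6.4 -7.2 47.1] rotvec [ 0.0034  0.0044 -0.0005]
```

apply_moves([
  {"offset": [6,-7,10],"rotation": [0.003,0.004,0]},
  {"offset": [1,-1,10],"rotation": [0,0,0]},
  {"offset": [0,0,8],"rotation": [0,0,0]},
  {"offset": [0,0,0],"rotation": [0,0,0]},
  {"offset": [0,0,0],"rotation": [0,0,0]},
])

```text
time: 14.67
tool_pos: [0.4512, -0.1638, 0.0908]
tool_rot: [3.132, 0.006, 1.567]
contact_force: [-0.0, 0.5, 0.6]
opening: 0.0916
```

```bash
python3 - <<'E'
from h import *
need([.4475,-.1586,.069],1.571)
E
```

```text
t 14.67 pos [ 451.2 -163.8   90.8] rot [3.1324 0.0056 1.5673] F [-0.   0.5  0.6] open 91.6 q6 -0.5
offset mm [ 5.4 -3.9 21.8] rotvec [ 0.0092  0.0056 -0.0036]
```

apply_moves([
  {"offset": [6,-4,8],"rotation": [0.009,0.005,-0.003]},
  {"offset": [2,-1,8],"rotation": [0,0,0]},
  {"offset": [0,0,5],"rotation": [0,0,0]},
])

```text
time: 14.92
tool_pos: [0.4477, -0.1571, 0.0706]
tool_rot: [3.137, 0.003, 1.569]
contact_force: [-0.3, -0.2, 0.3]
opening: 0.0916
```

```bash
python3 - <<'E'
from h import *
need([.4475,-.1586,.069],1.571)
E
```

```text
t 14.92 pos [ 447.7 -157.1   70.6] rot [3.1373e+00 2.9000e-03 1.5694e+00] F [-0.3 -0.2  0.3] open 91.6 q6 -0.5
offset mm [-1.5 -0.2  1.6] rotvec [ 0.0043  0.0029 -0.0016]
```

apply_moves([
  {"offset": [-1,0,1],"rotation": [0.004,0.002,0]},
  {"offset": [0,0,0.5],"rotation": [0,0,0]},
  {"offset": [0,0,0.5],"rotation": [0,0,0]},
  {"offset": [0,0,0.5],"rotation": [0,0,0]},
  {"offset": [0,0,0.5],"rotation": [0,0,0]},
  {"offset": [0,0,0],"rotation": [0,0,0]},
], grip=0.45, grip_force=10)

```text
time: 15.42
tool_pos: [0.4474, -0.1578, 0.0661]
tool_rot: [-3.14, -0.0, 1.57]
contact_force: [-0.6, 0.1, -0.6]
opening: 0.0615
```

apply_moves([
  {"offset": [0,0,-20],"rotation": [0,0,0]},
  {"offset": [0,0,-40],"rotation": [0,0,0]},
  {"offset": [0,0,-40],"rotation": [0,0,0]},
  {"offset": [0,0,0],"rotation": [0,0,0]},
])

```text
time: 15.75
tool_pos: [0.4467, -0.1574, 0.1681]
tool_rot: [-3.134, -0.003, 1.57]
contact_force: [1.2, -0.3, -0.4]
opening: 0.0615
```

```bash
python3 - <<'E'
from h import *
need([.618,-.132,.16],1.571);p=wcam(); save(p,'o_w')
E
```

```text
t 15.75 pos [ 446.7 -157.4  168.1] rot [-3.1342 -0.0033  1.5699] F [ 1.2 -0.3 -0.4] open 61.5 q6 -0.5
offset mm [ 25.5 171.4   6.9] rotvec [-0.0074 -0.0033 -0.0011]
```

View pics/o_w.png

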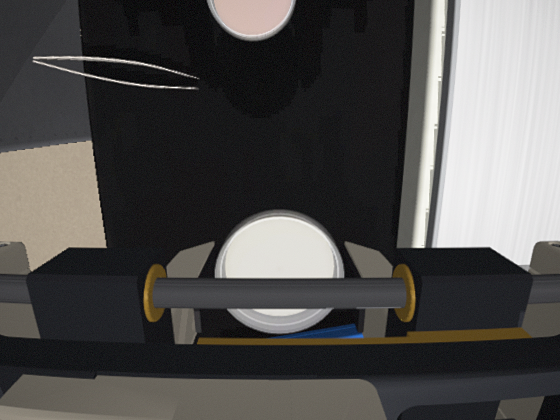

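apply_moves([
  {"offset": [6,34,0],"rotation": [-0.007,-0.003,0]},
  {"offset": [6,34,0],"rotation": [0,0,0]},
  {"offset": [6,34,0],"rotation": [0,0,0]},
  {"offset": [5,34,0],"rotation": [0,0,0]},
  {"offset": [3,30,0],"rotation": [0,0,0]},
  {"offset": [0,0,0],"rotation": [0,0,0]},
  {"offset": [0,0,0],"rotation": [0,0,0]},
])

```text
time: 16.38
tool_pos: [0.6139, -0.1281, 0.1575]
tool_rot: [-3.129, -0.005, 1.568]
contact_force: [0.1, 0.7, -0.6]
opening: 0.0615
```

```bash
python3 - <<'E'
from h import *
need([.618,-.132,.107],1.571);p=wcam(); save(p,'p_w')
E
```

```text
t 16.38 pos [ 613.9 -128.1  157.5] rot [-3.1292 -0.0052  1.5676] F [ 0.1  0.7 -0.6] open 61.5 q6 -0.33
offset mm [-4.2  4.7 50.4] rotvec [-0.0124 -0.0052 -0.0033]
```

View pics/p_w.png

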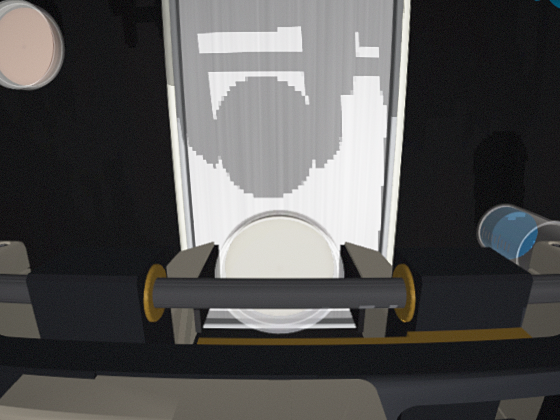

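apply_moves([
  {"offset": [-4,4,14],"rotation": [-0.012,-0.005,-0.003]},
  {"offset": [-1,1,14],"rotation": [0,0,0]},
  {"offset": [0,0,8],"rotation": [0,0,0]},
  {"offset": [0,0,0],"rotation": [0,0,0]},
])

```text
time: 16.77
tool_pos: [0.6141, -0.1335, 0.1184]
tool_rot: [-3.137, -0.002, 1.569]
contact_force: [-0.9, 0.1, -1.1]
opening: 0.0614
```

```bash
python3 - <<'E'
from h import *
need([.618,-.132,.107],1.571)
E
```

```text
t 16.77 pos [ 614.1 -133.5  118.4] rot [-3.1367e+00 -1.5000e-03  1.5692e+00] F [-0.9  0.1 -1.1] open 61.4 q6 -0.33
offset mm [ 1.5  4.  11.4] rotvec [-0.0048 -0.0015 -0.0018]
```

apply_moves([
  {"offset": [1,5,4],"rotation": [-0.005,0,0]},
  {"offset": [0,1,4],"rotation": [0,0,0]},
  {"offset": [0,0,2],"rotation": [0,0,0]},
])

```text
time: 17.02
tool_pos: [0.6192, -0.133, 0.1087]
tool_rot: [3.141, -0.002, 1.568]
contact_force: [-0.2, -0.6, -0.9]
opening: 0.0615
```

```bash
python3 - <<'E'
from h import *
need([.618,-.132,.107],1.571)
E
```

```text
t 17.02 pos [ 619.2 -133.   108.7] rot [ 3.1414e+00 -1.6000e-03  1.5678e+00] F [-0.2 -0.6 -0.9] open 61.5 q6 -0.33
offset mm [ 1.  -1.2  1.7] rotvec [ 0.0002 -0.0016 -0.0032]
```

apply_moves([
  {"offset": [0,-1,1.5],"rotation": [0,0,0]},
  {"offset": [0,0,1],"rotation": [0,0,0]},
])

```text
time: 17.18
tool_pos: [0.6183, -0.133, 0.1064]
tool_rot: [3.141, -0.001, 1.568]
contact_force: [-0.6, -0.3, 0.0]
opening: 0.0616
```

apply_moves([
  {"offset": [0,0,0],"rotation": [0,0,0]},
  {"offset": [0,0,0],"rotation": [0,0,0]},
  {"offset": [0,0,0],"rotation": [0,0,0]},
], grip=0.2)

```text
time: 17.43
tool_pos: [0.6185, -0.133, 0.1071]
tool_rot: [3.14, -0.001, 1.568]
contact_force: [0.1, -0.5, -0.0]
opening: 0.0729
```

apply_moves([
  {"offset": [0,0,-20],"rotation": [0,0,0]},
  {"offset": [0,0,-30],"rotation": [0,0,0]},
  {"offset": [0,-30,-20],"rotation": [0,0,0]},
  {"offset": [20,-36,0],"rotation": [0,0,0]},
  {"offset": [20,-36,0],"rotation": [0,0,0]},
  {"offset": [20,-36,0],"rotation": [0,0,0]},
  {"offset": [20,-34,0],"rotation": [0,0,0]},
  {"offset": [20,0,0],"rotation": [0,0,0]},
  {"offset": [0,0,0],"rotation": [0,0,0]},
], grip=0.05)

```text
time: 18.18
tool_pos: [0.4387, -0.0304, 0.1798]
tool_rot: [3.135, 0.001, 1.565]
contact_force: [0.3, 0.5, 0.6]
opening: 0.0872
```

```bash
python3 - <<'E'
from h import *
need([.43,.001,.069],1.571);p=wcam(); save(p,'q_w')
print([(round(r["score"],2),np.round(r["location"],3)) for r in tip_of('dish_0',p)])
t=read_camera('scene'); save(t,'q_s')
E
```

```text
t 18.18 pos [438.7 -30.4 179.8] rot [3.1353e+00 1.2000e-03 1.5651e+00] F [0.3 0.5 0.6] open 87.2 q6 -0.24
offset mm [ 31.5  -9.6 110.7] rotvec [ 0.0063  0.0012 -0.0059]
[(0.6, array([ 0.429, -0.002, -0.   ]))]
```

View pics/q_w.png

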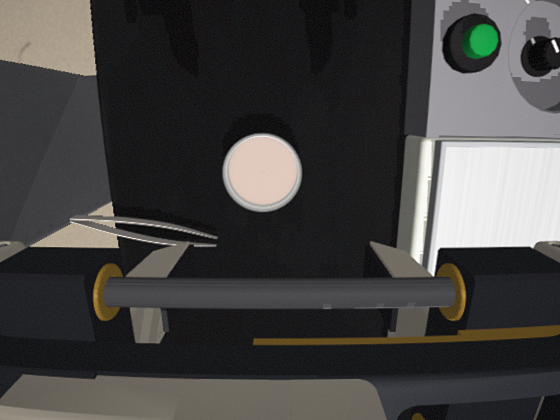

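View pics/q_s.png

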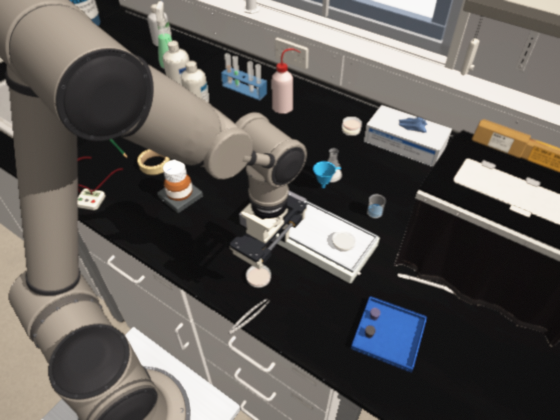

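```bash
cat >> h.py <<'E'
def fitc(p,box,z,th=110):
    g=cv2.cvtColor(p['img'],cv2.COLOR_RGB2GRAY); m=np.zeros_like(g); a,b,c,d=box; m[b:d,a:c]=(g[b:d,a:c]>th)
    c=max(cv2.findContours(m,0,2)[0],key=cv2.contourArea)[:,0,:]
    c=c[(c[:,0]>a)&(c[:,0]<box[2]-1)&(c[:,1]>b)&(c[:,1]<d-1)]
    W=ray(p,c,z)[:,:2]; A=np.c_[2*W,np.ones(len(W))]
    s=np.linalg.lstsq(A,(W**2).sum(1),rcond=None)[0]; return s[:2],np.sqrt(s[2]+s[0]**2+s[1]**2)
E
python3 - <<'E'
from h import *
p=wcam(); s,r=fitc(p,(215,120,310,222),.014); print(s,r)
need([s[0],s[1],.069],1.571)
E
```

```text
[ 0.42838201 -0.00127534] 0.03037154960385056
t 18.38 pos [441.3 -33.4 179.4] rot [3.1341e+00 2.4000e-03 1.5639e+00] F [ 0.  -1.6  0.3] open 87.3 q6 -0.24
offset mm [ 32.3 -14.  110.2] rotvec [ 0.0075  0.0025 -0.0071]
```

apply_moves([
  {"offset": [18,-7,10],"rotation": [0.007,0.002,-0.007]},
  {"offset": [17,-6,20],"rotation": [0,0,0]},
  {"offset": [2,-2,25],"rotation": [0,0,0]},
  {"offset": [0,0,20],"rotation": [0,0,0]},
  {"offset": [0,0,0],"rotation": [0,0,0]},
], grip=0)

```text
time: 18.8
tool_pos: [0.4344, -0.0004, 0.1031]
tool_rot: [3.13, 0.003, 1.566]
contact_force: [-0.7, -0.8, -0.4]
opening: 0.0919
```

```bash
python3 - <<'E'
from h import *
need([.4284,-.0013,.069],1.571)
E
```

```text
t 18.8 pos [ 4.344e+02 -4.000e-01  1.031e+02] rot [3.1299 0.0034 1.5659] F [-0.7 -0.8 -0.4] open 91.9 q6 -0.17
offset mm [-0.8 -6.4 34. ] rotvec [ 0.0117  0.0034 -0.0051]
```

apply_moves([
  {"offset": [-1,-6,12],"rotation": [0.011,0.003,-0.005]},
  {"offset": [0,-1,12],"rotation": [0,0,0]},
  {"offset": [0,0,6],"rotation": [0,0,0]},
])

```text
time: 19.05
tool_pos: [0.4314, -0.004, 0.0731]
tool_rot: [3.138, 0.001, 1.569]
contact_force: [-0.4, 0.4, -0.3]
opening: 0.0921
```

```bash
python3 - <<'E'
from h import *
need([.4284,-.0013,.068],1.571); p=wcam(); save(p,'r_w'); print(fitc(p,(190,170,360,245),.014))
E
```

```text
t 19.05 pos [431.4  -4.   73.1] rot [3.1380e+00 1.2000e-03 1.5691e+00] F [-0.4  0.4 -0.3] open 92.1 q6 -0.18
offset mm [ 2.7 -3.   5.1] rotvec [ 0.0036  0.0012 -0.0019]
(array([0.42846859, 0.0016923 ]), np.float64(0.029428797739236342))
```

View pics/r_w.png

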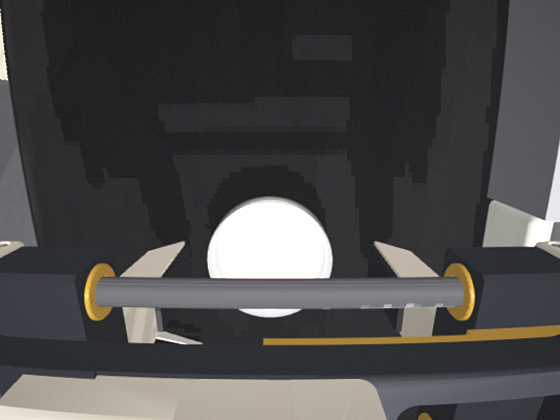

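apply_moves([
  {"offset": [4,-3,3],"rotation": [0.003,0.001,0]},
  {"offset": [1,0,2],"rotation": [0,0,0]},
])

```text
time: 19.27
tool_pos: [0.4297, 0.0002, 0.0682]
tool_rot: [3.14, 0.0, 1.567]
contact_force: [-0.5, 0.3, 0.3]
opening: 0.0916
```

apply_moves([
  {"offset": [0,0,0.5],"rotation": [0,0,0]},
  {"offset": [0,0,0.5],"rotation": [0,0,0]},
  {"offset": [0,0,0.5],"rotation": [0,0,0]},
  {"offset": [0,0,0.5],"rotation": [0,0,0]},
  {"offset": [0,0,0],"rotation": [0,0,0]},
  {"offset": [0,0,0],"rotation": [0,0,0]},
], grip=0.45)

```text
time: 19.77
tool_pos: [0.4314, 0.0002, 0.068]
tool_rot: [3.136, 0.001, 1.568]
contact_force: [-0.8, -0.4, -0.3]
opening: 0.0622
```

apply_moves([
  {"offset": [0,0,-20],"rotation": [0,0,0]},
  {"offset": [0,0,-40],"rotation": [0,0,0]},
  {"offset": [0,0,-40],"rotation": [0,0,0]},
  {"offset": [0,0,0],"rotation": [0,0,0]},
])

```text
time: 20.1
tool_pos: [0.4296, 0.0005, 0.1702]
tool_rot: [-3.14, -0.0, 1.568]
contact_force: [1.4, 0.2, 0.3]
opening: 0.0623
```

```bash
python3 - <<'E'
from h import *
need([.618,-.042,.16],1.571);p=wcam(); save(p,'s_w')
t=read_camera('top'); save(t,'s_t',(220,150,450,280),3.4)
E
```

```text
t 20.1 pos [429.6   0.5 170.2] rot [-3.1404e+00 -1.0000e-04  1.5677e+00] F [1.4 0.2 0.3] open 62.3 q6 -0.17
offset mm [-41.9 188.5  10. ] rotvec [-0.0012 -0.0001 -0.0033]
```

View pics/s_w.png

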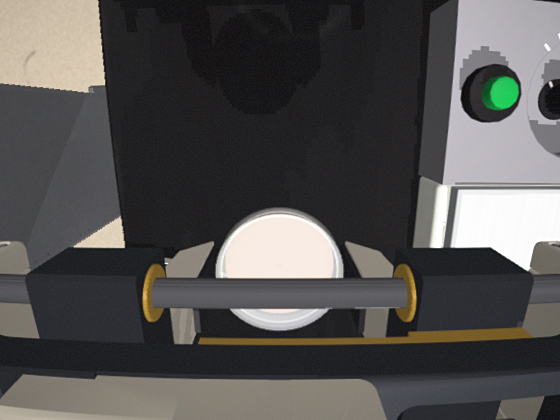

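View pics/s_t.png

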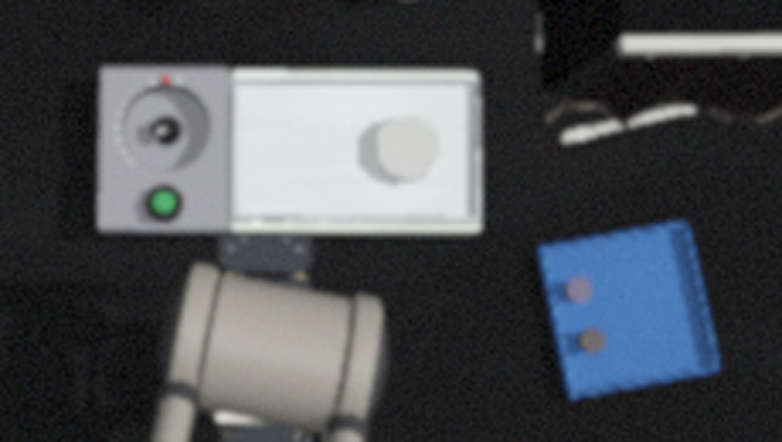

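apply_moves([
  {"offset": [-8,36,0],"rotation": [0,0,0]},
  {"offset": [-8,36,0],"rotation": [0,0,0]},
  {"offset": [-8,36,0],"rotation": [0,0,0]},
  {"offset": [-8,36,0],"rotation": [0,0,0]},
  {"offset": [-8,36,0],"rotation": [0,0,0]},
  {"offset": [-2,8,0],"rotation": [0,0,0]},
  {"offset": [0,0,0],"rotation": [0,0,0]},
])

```text
time: 20.78
tool_pos: [0.6138, -0.0418, 0.1487]
tool_rot: [-3.11, -0.005, 1.568]
contact_force: [-1.0, 0.5, 0.4]
opening: 0.0617
```

```bash
python3 - <<'E'
from h import *
need([.618,-.042,.109],1.571)
E
```

```text
t 20.78 pos [613.8 -41.8 148.7] rot [-3.11   -0.0055  1.568 ] F [-1.   0.5  0.4] open 61.7 q6 -0.19
offset mm [-0.5  5.5 39.5] rotvec [-0.0316 -0.0055 -0.0029]
```

apply_moves([
  {"offset": [0,4,8],"rotation": [-0.03,-0.005,-0.003]},
  {"offset": [0,1,10],"rotation": [0,0,0]},
  {"offset": [0,0,6],"rotation": [0,0,0]},
  {"offset": [0,0,0],"rotation": [0,0,0]},
])

```text
time: 21.12
tool_pos: [0.6142, -0.041, 0.1167]
tool_rot: [-3.128, -0.003, 1.571]
contact_force: [-0.8, 0.7, 1.1]
opening: 0.0617
```

```bash
python3 - <<'E'
from h import *
need([.618,-.042,.109],1.571)
E
```

```text
t 21.12 pos [614.2 -41.  116.7] rot [-3.1281e+00 -2.8000e-03  1.5709e+00] F [-0.8  0.7  1.1] open 61.7 q6 -0.19
offset mm [-1.1  3.9  7.6] rotvec [-0.0135 -0.0028 -0.0001]
```

apply_moves([
  {"offset": [-1,4,3],"rotation": [-0.013,-0.002,0]},
  {"offset": [0,1,2],"rotation": [-0.002,0,0]},
  {"offset": [0,0,1],"rotation": [0,0,0]},
])

```text
time: 21.37
tool_pos: [0.6178, -0.0415, 0.1095]
tool_rot: [-3.141, -0.001, 1.571]
contact_force: [0.2, -0.6, -0.5]
opening: 0.0622
```

```bash
python3 - <<'E'
from h import *
need([.618,-.042,.109],1.571)
E
```

```text
t 21.37 pos [617.8 -41.5 109.5] rot [-3.1410e+00 -1.2000e-03  1.5712e+00] F [ 0.2 -0.6 -0.5] open 62.2 q6 -0.19
offset mm [-0.5  0.2  0.5] rotvec [-0.0006 -0.0012  0.0002]
```

apply_moves([
  {"offset": [0,0,0.5],"rotation": [0,0,0]},
  {"offset": [0,0,0.5],"rotation": [0,0,0]},
  {"offset": [0,0,0],"rotation": [0,0,0]},
  {"offset": [0,0,0],"rotation": [0,0,0]},
], grip=0.2)

```text
time: 21.7
tool_pos: [0.6181, -0.0415, 0.1096]
tool_rot: [3.14, -0.001, 1.571]
contact_force: [0.2, 0.9, -0.0]
opening: 0.0732
```

apply_moves([
  {"offset": [0,0,-20],"rotation": [0,0,0]},
  {"offset": [0,0,-30],"rotation": [0,0,0]},
  {"offset": [30,5,-30],"rotation": [0,0,0]},
  {"offset": [30,5,-10],"rotation": [0,0,0]},
  {"offset": [8,3,0],"rotation": [0,0,0]},
  {"offset": [0,0,0],"rotation": [0,0,0]},
  {"offset": [0,0,0],"rotation": [0,0,0]},
])

```text
time: 22.28
tool_pos: [0.6314, 0.0274, 0.2043]
tool_rot: [3.14, -0.001, 1.569]
contact_force: [-0.0, 0.3, -0.2]
opening: 0.0733
```

```bash
python3 - <<'E'
from h import *
st();p=wcam(); save(p,'t_w'); np.savez('t.npz',img=p['img'],Rw=p['Rw'],tw=p['tw'],camera_matrix=p['camera_matrix'],D=p['D'])
t=read_camera('top'); save(t,'t_t',(220,150,450,280),3.4)
for q in ["well_mouth","knob_mark","tab_mark","start_top"]:
    print(q,[(round(r["score"],2),[round(float(x),3) for x in r["location"]]) for r in tip_of(q,p)[:3]])
E
```

```text
t 22.28 pos [631.4  27.4 204.3] rot [ 3.1398e+00 -1.5000e-03  1.5691e+00] F [-0.   0.3 -0.2] open 73.3 q6 -0.08
well_mouth [(0.62, [0.633, 0.089, 0.044])]
knob_mark [(0.71, [0.637, 0.087, 0.038]), (0.3, [0.618, -0.044, 0.038])]
tab_mark [(0.47, [0.681, 0.087, 0.045])]
start_top [(0.95, [0.561, 0.086, 0.063])]
```

View pics/t_w.png

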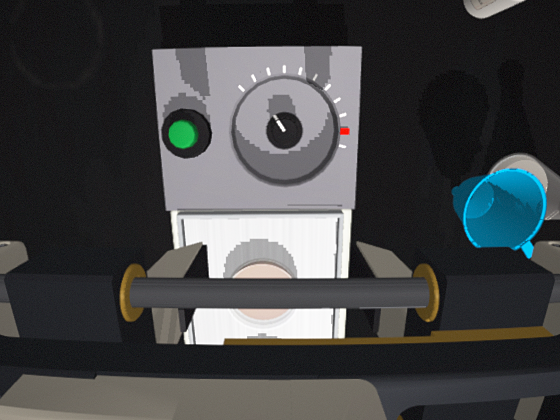

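View pics/t_t.png

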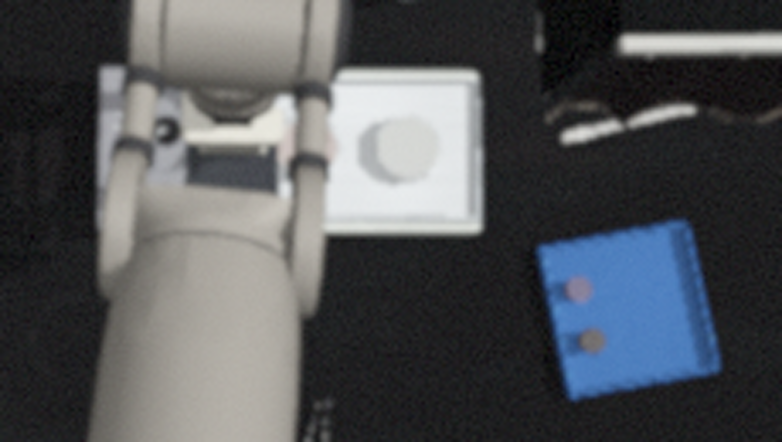

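Now the well geometry: a fine fit of the rim, the tab and the mark.

```bash
python3 - <<'E'
from h import *
d=np.load('t.npz'); p={k:d[k] for k in d}
im=p['img']; crop=im[60:200,140:370]; cv2.imwrite('pics/t_zoom.png',cv2.resize(np.ascontiguousarray(crop[:,:,::-1]),None,fx=3.4,fy=3.4,interpolation=cv2.INTER_CUBIC))
g=im.astype(int)
red=(g[:,:,0]>170)&(g[:,:,1]<80)&(g[:,:,2]<80); red[:110]=0; red[150:]=0
rc=np.argwhere(red).mean(0)[::-1]; print('tab px',rc); T=ray(p,[rc],0.044)[0]; print('tab',T)
gr=g.sum(2); m=np.zeros(gr.shape,bool); m[114:150,266:304]=1
wm=(gr>560)&m; n,l,s,c=cv2.connectedComponentsWithStats(wm.astype(np.uint8)); print(s[1:],c[1:])
for i in range(1,n):
    q=np.argwhere(l==i)[:,::-1]
    if 8<len(q)<80:
        W=ray(p,q,0.038)[:,:2]; ww=W-W.mean(0); u=np.linalg.svd(ww)[2][0]; print('mark',W.mean(0),u,np.degrees(np.arctan2(u[1],u[0])),W[0],W[-1])
for z in (.038,.044): print('knob px guess',ray(p,[[284,131]],z))
E
```

```text
tab px [343.93333333 131.05      ]
tab [0.68169958 0.08938514 0.044     ]
[[274 115   3   4   5]
 [277 121   8  11  35]] [[274.8        116.4       ]
 [280.6        125.54285714]]
mark [0.63455889 0.09316586] [ 0.54191165 -0.84043546] -57.186131668862124 [0.6318406  0.09653714] [0.63637783 0.08910296]
knob px guess [[0.63713793 0.08910195 0.038     ]]
knob px guess [[0.63703746 0.08932879 0.044     ]]
```

View pics/t_zoom.png

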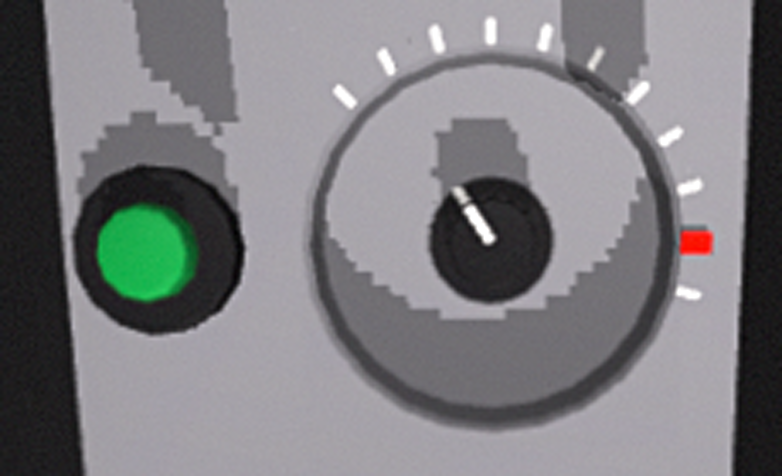

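apply_moves([
  {"offset": [30,3,5],"rotation": [0,0,0]},
  {"offset": [30,3,20],"rotation": [0,0,0]},
  {"offset": [0,0,20],"rotation": [0,0,0]},
  {"offset": [0,0,20],"rotation": [0,0,0]},
  {"offset": [0,0,0],"rotation": [0,0,0]},
], grip=0.67)

```text
time: 23.0
tool_pos: [0.6383, 0.0845, 0.1359]
tool_rot: [3.141, -0.001, 1.56]
contact_force: [-1.0, 0.3, -0.4]
opening: 0.0446
```

```bash
python3 - <<'E'
from h import *
need([.6373,.0892,.12],1.571);p=wcam(); save(p,'u_w')
E
```

```text
t 23.0 pos [638.3  84.5 135.9] rot [ 3.1405e+00 -1.1000e-03  1.5604e+00] F [-1.   0.3 -0.4] open 44.6 q6 0.02
offset mm [ 4.7 -1.  15.9] rotvec [ 0.0011 -0.0011 -0.0106]
```

View pics/u_w.png

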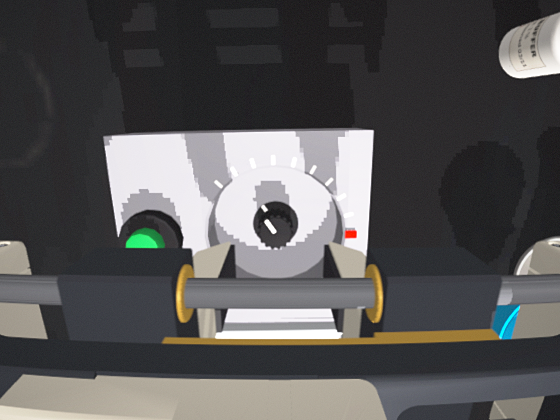

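```bash
python3 - <<'E'
from h import *
p=wcam(); save(p,'v_w',(190,110,390,270),3.9); st()
np.savez('v.npz',img=p['img'],Rw=p['Rw'],tw=p['tw'],camera_matrix=p['camera_matrix'],D=p['D'])
g=p['img'].sum(2).astype(int)
m=np.zeros(g.shape,np.uint8); m[190:250,245:305]=(g[190:250,245:305]<200)
n,l,s,c=cv2.connectedComponentsWithStats(m); i=1+np.argmax(s[1:,4]); print(s[i],c[i],ray(p,[c[i]],.036))
red=(p['img'][:,:,0]>150)&(p['img'][:,:,1]<80)&(p['img'][:,:,2]<80); red[:200]=0; red[250:]=0; red[:,:320]=0;red[:,380:]=0
rc=np.argwhere(red).mean(0)[::-1]; print(rc,ray(p,[rc],.044))
E
```

```text
t 23.1 pos [640.1  83.9 139.8] rot [ 3.1348e+00 -1.1000e-03  1.5597e+00] F [-0.3  0.  -0.2] open 36.9 q6 0.02
[ 253  201   42   43 1112] [273.64658273 219.64388489] [[0.63783107 0.09532354 0.036     ]]
[348.   232.08] [[0.68207218 0.08950225 0.044     ]]
```

View pics/v_w.png

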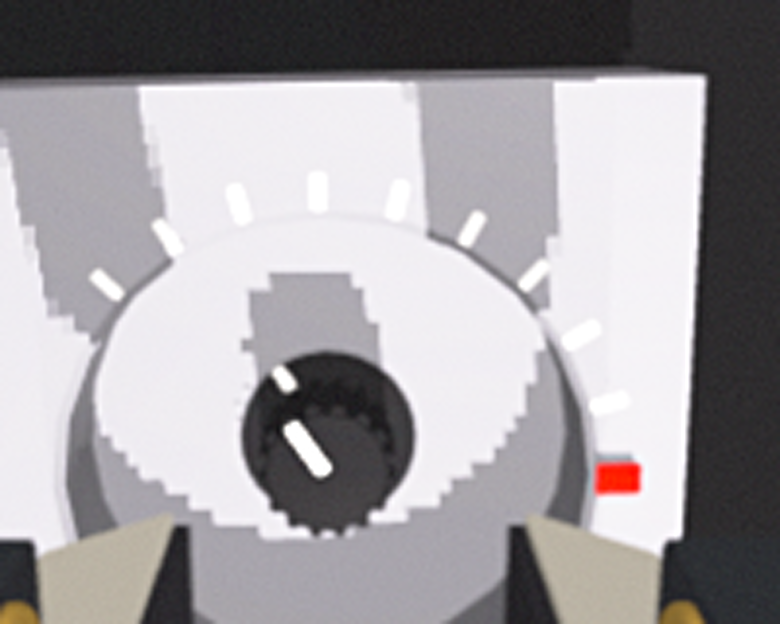

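```bash
python3 - <<'E'
from h import *
d=np.load('v.npz'); p={k:d[k] for k in d}
px=lambda x,y:[190+x/3.9,110+y/3.9]
K=ray(p,[px(327,472)],.038)[0]; print('knob',K)
M=ray(p,[px(290,424),px(324,474)],.038); print(M, np.degrees(np.arctan2(*(M[0]-M[1])[[1,0]])))
T=ray(p,[[348,232.1]],.044)[0]; print(T,np.degrees(np.arctan2(T[1]-K[1],T[0]-K[0])))
need([.6375,.089,.12],1.571)
E
```

```text
knob [0.63787535 0.08866535 0.038     ]
[[0.63225849 0.09659384 0.038     ]
 [0.63740033 0.08833973 0.038     ]] 121.92055298924433
[0.68207276 0.08948964 0.044     ] 1.0684640982270865
t 23.1 pos [640.1  83.9 139.8] rot [ 3.1348e+00 -1.1000e-03  1.5597e+00] F [-0.3  0.  -0.2] open 36.9 q6 0.02
offset mm [ 5.  -2.8 19.8] rotvec [ 0.0067 -0.001  -0.0113]
```

apply_moves([
  {"offset": [5,-3,8],"rotation": [0.006,0,-0.011]},
  {"offset": [1,-1,6],"rotation": [0,0,0]},
  {"offset": [0,0,0],"rotation": [0,0,0]},
])

```text
time: 23.35
tool_pos: [0.6377, 0.0889, 0.1283]
tool_rot: [3.136, -0.001, 1.57]
contact_force: [-0.0, -0.3, -0.0]
opening: 0.0306
```

```bash
python3 - <<'E'
from h import *
need([.6376,.0889,.09],1.571);p=wcam(); save(p,'w_w')
E
```

```text
t 23.35 pos [637.7  88.9 128.3] rot [ 3.1357e+00 -1.0000e-03  1.5697e+00] F [-0.  -0.3 -0. ] open 30.6 q6 0.02
offset mm [-0.  -0.3 38.3] rotvec [ 0.0059 -0.001  -0.0013]
```

View pics/w_w.png

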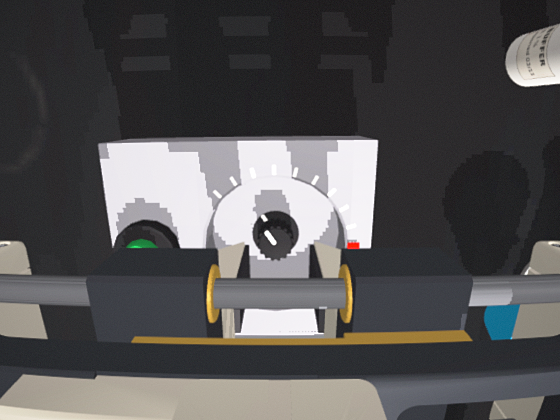

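```bash
python3 - <<'E'
from h import *
p=wcam(); save(p,'x_w',(220,160,340,260),6.5); st()
np.savez('v.npz',img=p['img'],Rw=p['Rw'],tw=p['tw'],camera_matrix=p['camera_matrix'],D=p['D'])
for z in (.038,.03,.02): print(z, proj(p,[[.6377+s,.0889,z] for s in (-.01,0,.01)]))
E
```

```text
t 23.45 pos [638.1  88.9 129.1] rot [ 3.1347e+00 -1.0000e-03  1.5697e+00] F [0.1 0.3 0.2] open 30.2 q6 0.02
0.038 [[258.02481357 243.31273178]
 [275.01889136 243.26256452]
 [292.00698168 243.19823522]]
0.03 [[258.72154986 238.55634915]
 [275.07794802 238.50786577]
 [291.42871529 238.44809782]]
0.02 [[259.52303438 233.08938228]
 [275.14596972 233.04296255]
 [290.76368027 232.98816748]]
```

View pics/x_w.png

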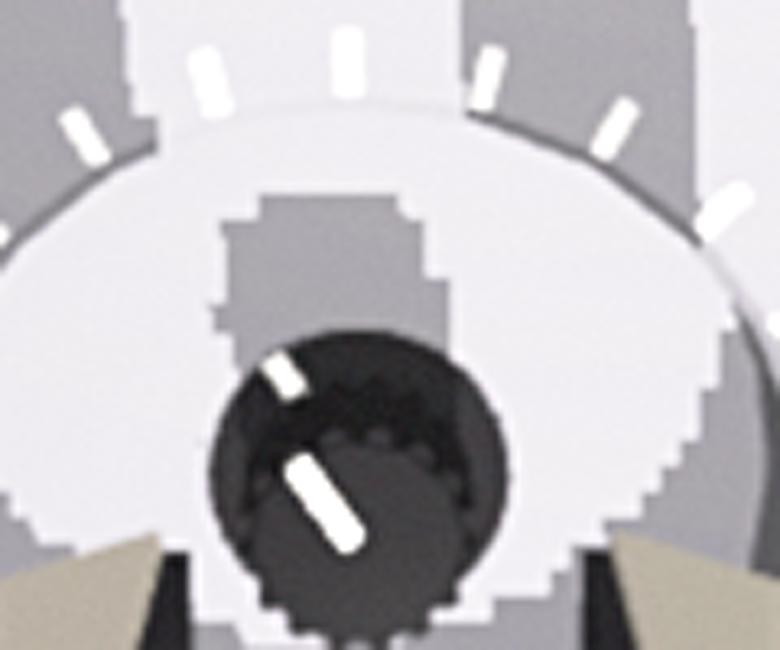

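apply_moves([
  {"offset": [0,-1,8],"rotation": [0.007,-0.001,-0.001]},
  {"offset": [0,0,8],"rotation": [0,0,0]},
  {"offset": [0,0,5],"rotation": [0,0,0]},
])

```text
time: 23.7
tool_pos: [0.6384, 0.0886, 0.1093]
tool_rot: [3.137, 0.0, 1.57]
contact_force: [0.1, -0.3, 0.0]
opening: 0.0301
```

```bash
python3 - <<'E'
from h import *
need([.6376,.0889,.089],1.571)
E
```

```text
t 23.7 pos [638.4  88.6 109.3] rot [3.1371 0.     1.5704] F [ 0.1 -0.3  0. ] open 30.1 q6 0.02
offset mm [ 0.3 -0.9 20.3] rotvec [ 0.0045  0.     -0.0006]
```

apply_moves([
  {"offset": [0,-1,6],"rotation": [0.004,0,0]},
  {"offset": [0,0,6],"rotation": [0,0,0]},
  {"offset": [0,0,5],"rotation": [0,0,0]},
])

```text
time: 23.95
tool_pos: [0.6371, 0.0884, 0.0899]
tool_rot: [-3.141, 0.0, 1.57]
contact_force: [-0.2, -0.5, 0.1]
opening: 0.0306
```

```bash
python3 - <<'E'
from h import *
need([.6376,.0889,.088],1.571)
E
```

```text
t 23.95 pos [637.1  88.4  89.9] rot [-3.1407e+00  1.0000e-04  1.5701e+00] F [-0.2 -0.5  0.1] open 30.6 q6 0.02
offset mm [0.5 0.5 1.9] rotvec [-0.0009  0.0001 -0.0009]
```

apply_moves([
  {"offset": [0,0,1.5],"rotation": [0,0,0]},
  {"offset": [0,0,0],"rotation": [0,0,0]},
  {"offset": [0,0,0],"rotation": [0,0,0]},
  {"offset": [0,0,0],"rotation": [0,0,0]},
], grip=0.95, grip_force=15)

```text
time: 24.28
tool_pos: [0.6362, 0.0884, 0.086]
tool_rot: [-3.137, 0.0, 1.57]
contact_force: [0.1, -0.1, -1.0]
opening: 0.0197
```

```bash
python3 - <<'E'
from h import *
need([.6376,.0889,.088],1.571-2.12)
E
```

```text
t 24.28 pos [636.2  88.4  86. ] rot [-3.1371e+00  2.0000e-04  1.5701e+00] F [ 0.1 -0.1 -1. ] open 19.7 q6 0.02
offset mm [ 0.5  1.4 -2. ] rotvec [-0.0025  0.0049  2.1191]
```

apply_moves([
  {"offset": [0,0,-1],"rotation": [-0.002,0,0.1]},
  {"offset": [0,0,0],"rotation": [0,0,0.1]},
  {"offset": [0,0,0],"rotation": [0,0,0.1]},
  {"offset": [0,0,0],"rotation": [0,0,0.1]},
])

```text
time: 24.62
tool_pos: [0.6359, 0.0884, 0.086]
tool_rot: [-3.139, 0.002, 1.156]
contact_force: [-0.4, -0.4, -0.5]
opening: 0.0199
```

```bash
python3 - <<'E'
from h import *
need([.6364,.0887,.087],1.571-2.12)
E
```

```text
t 24.62 pos [635.9  88.4  86. ] rot [-3.1386e+00  1.7000e-03  1.1563e+00] F [-0.4 -0.4 -0.5] open 19.9 q6 0.43
offset mm [ 0.5  0.3 -1. ] rotvec [-8.0000e-04  3.7000e-03  1.7053e+00]
```

Tracking well; I'll continue.

apply_moves([
  {"offset": [0,0,0],"rotation": [0,0,0.1]},
  {"offset": [0,0,0],"rotation": [0,0,0.1]},
  {"offset": [0,0,0],"rotation": [0,0,0.1]},
  {"offset": [0,0,-0.5],"rotation": [0,0.003,0.1]},
  {"offset": [0,0,0],"rotation": [0,0,0.1]},
  {"offset": [0,0,0],"rotation": [0,0,0.1]},
  {"offset": [0,0,0],"rotation": [0,0,0.1]},
  {"offset": [0,0,0],"rotation": [0,0,0.1]},
])

```text
time: 25.28
tool_pos: [0.6355, 0.0886, 0.086]
tool_rot: [-3.139, 0.001, 0.316]
contact_force: [0.2, -0.9, -2.4]
opening: 0.0199
```

```bash
python3 - <<'E'
from h import *
need([.6364,.0887,.087],1.571-2.12)
E
```

```text
t 25.28 pos [635.5  88.6  86. ] rot [-3.1393e+00  1.0000e-03  3.1550e-01] F [ 0.2 -0.9 -2.4] open 19.9 q6 1.27
offset mm [ 0.9  0.2 -1. ] rotvec [-0.0018  0.002   0.8645]
```

apply_moves([
  {"offset": [0,0,-0.5],"rotation": [0,0.002,0.1]},
  {"offset": [0,0,0],"rotation": [0,0,0.1]},
  {"offset": [0,0,0],"rotation": [0,0,0.1]},
  {"offset": [0,0,0],"rotation": [0,0,0.1]},
  {"offset": [0,0,0],"rotation": [0,0,0.1]},
  {"offset": [0,0,0],"rotation": [0,0,0.1]},
  {"offset": [0,0,0],"rotation": [0,0,0.1]},
  {"offset": [0,0,0],"rotation": [0,0,0.08]},
  {"offset": [0,0,0],"rotation": [0,0,0.03]},
])

```text
time: 26.03
tool_pos: [0.6354, 0.089, 0.086]
tool_rot: [-3.139, 0.001, -0.54]
contact_force: [-0.1, -0.9, -0.9]
opening: 0.0197
```

```bash
python3 - <<'E'
from h import *
need([.6364,.0887,.087],1.571-2.12); p=wcam(); save(p,'y_w')
E
```

```text
t 26.03 pos [635.4  89.   86. ] rot [-3.139e+00  1.000e-03 -5.399e-01] F [-0.1 -0.9 -0.9] open 19.7 q6 2.13
offset mm [ 1.  -0.3 -1. ] rotvec [-0.0026  0.001   0.0091]
```

View pics/y_w.png

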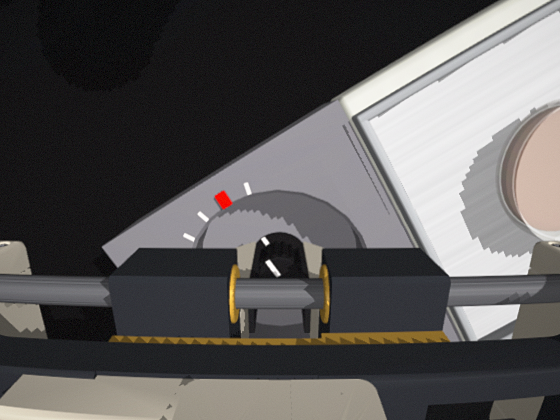

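apply_moves([
  {"offset": [0,0,0],"rotation": [0,0,0]},
  {"offset": [0,0,0],"rotation": [0,0,0]},
  {"offset": [0,0,0],"rotation": [0,0,0]},
], grip=0.68)

```text
time: 26.33
tool_pos: [0.6358, 0.089, 0.0867]
tool_rot: [-3.138, -0.0, -0.537]
contact_force: [0.6, -0.4, 0.8]
opening: 0.029
```

apply_moves([
  {"offset": [0,0,-8],"rotation": [0,0,0]},
  {"offset": [0,0,-20],"rotation": [0,0,0]},
  {"offset": [-10,0,-35],"rotation": [0,0,0]},
  {"offset": [-20,0,-35],"rotation": [0,0,0]},
  {"offset": [-20,0,-10],"rotation": [0,0,0]},
  {"offset": [0,0,0],"rotation": [0,0,0]},
])

```text
time: 26.83
tool_pos: [0.5914, 0.1142, 0.2008]
tool_rot: [-3.138, 0.001, -0.535]
contact_force: [0.8, 0.1, -0.7]
opening: 0.0291
```

```bash
python3 - <<'E'
from h import *
st(); p=wcam(); save(p,'z_w')
np.savez('z.npz',img=p['img'],Rw=p['Rw'],tw=p['tw'],camera_matrix=p['camera_matrix'],D=p['D'])
E
```

```text
t 26.83 pos [591.4 114.2 200.8] rot [-3.1384e+00  1.2000e-03 -5.3500e-01] F [ 0.8  0.1 -0.7] open 29.1 q6 2.17
```

View pics/z_w.png

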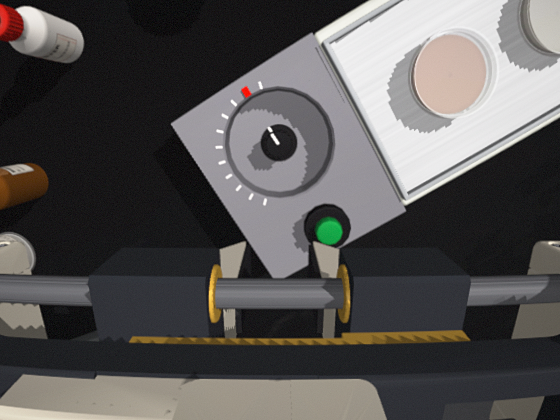

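```bash
python3 - <<'E'
from h import *
d=np.load('z.npz'); p={k:d[k] for k in d}
im=p['img']; a,b,c,e=210,75,350,205
cv2.imwrite('pics/z_zoom.png',cv2.resize(np.ascontiguousarray(im[b:e,a:c,::-1]),None,fx=4.5,fy=4.5,interpolation=cv2.INTER_CUBIC))
g=im.astype(int); red=(g[:,:,0]>150)&(g[:,:,1]<90)&(g[:,:,2]<90); red[:80]=0; red[105:]=0; red[:,:230]=0; red[:,260:]=0
rc=np.argwhere(red).mean(0)[::-1]; T=ray(p,[rc],0.044)[0]
m=np.zeros(im.shape[:2],np.uint8); m[124:160,262:300]=(g.sum(2)>540)[124:160,262:300]
n,l,s,c=cv2.connectedComponentsWithStats(m)
K=ray(p,[[278.5,141.5]],.038)[0]; print('K',K,'T',T,np.degrees(np.arctan2(T[1]-.0888,T[0]-.637)),np.degrees(np.arctan2(T[1]-K[1],T[0]-K[0])))
for i in range(1,n):
    q=np.argwhere(l==i)[:,::-1]; W=ray(p,q,0.038)[:,:2]; ww=W-W.mean(0); u=np.linalg.svd(ww)[2][0]; print(s[i],W.mean(0),u,np.degrees(np.arctan2(u[1],u[0])))
E
```

```text
K [0.63956525 0.08767634 0.038     ] T [0.68221639 0.08951425 0.044     ] 0.9049804670417806 2.467448471835299
[267 127   5   5  15] [0.65110934 0.08880264] [-0.98204623 -0.18864038] -169.1265509492169
[271 134   8  11  36] [0.64291605 0.0892373 ] [-0.9986736  -0.05148827] -177.04863431672428
```

View pics/z_zoom.png

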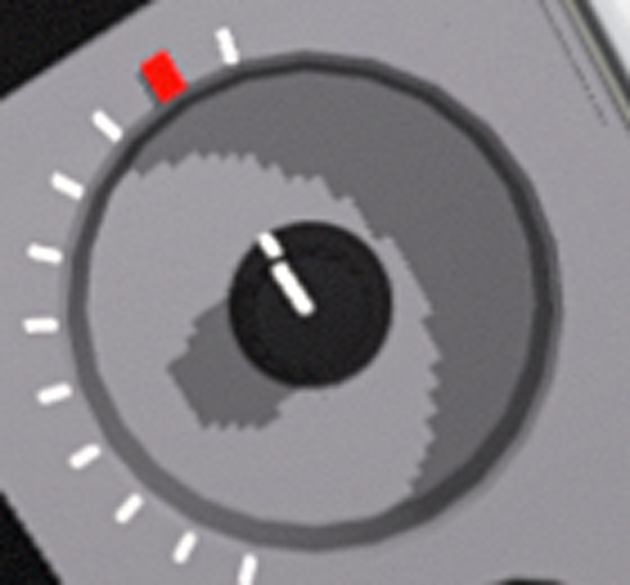

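```bash
python3 - <<'E'
from h import *
p=wcam(); print(*[ (q,[(round(r["score"],2),np.round(r["location"],4)) for r in tip_of(q,p)[:2]]) for q in ("start_top","knob_mark")])
g=p['img'].astype(int); m=((g[:,:,1]>g[:,:,0]+50)&(g[:,:,1]>g[:,:,2]+20)); 
n,l,s,c=cv2.connectedComponentsWithStats(m.astype(np.uint8)); i=1+np.argmax(s[1:,4]); print(s[i],c[i],[ray(p,[c[i]],z)[0] for z in (.055,.06,.063)])
sc=read_camera('scene'); save(sc,'aa_s',(180,150,440,400),2.3)
need([.562,.087,.15],-.54)
E
```

```text
('start_top', [(0.91, array([0.565 , 0.0864, 0.0616]))]) ('knob_mark', [(0.8, array([0.6408, 0.0887, 0.0385])), (0.27, array([0.6822, 0.0895, 0.0441]))])
[316 220  27  27 561] [329.13547237 232.86987522] [array([0.56440656, 0.08792514, 0.055     ]), array([0.56631739, 0.08769013, 0.06      ]), array([0.56746388, 0.08754912, 0.063     ])]
t 27.08 pos [592.9 112.1 196.1] rot [ 3.1414  0.0046 -0.5373] F [ 0.6 -1.2 -0.2] open 29.3 q6 2.17
offset mm [-13.5  37.3  46.2] rotvec [0.0002 0.0046 0.0027]
```

View pics/aa_s.png

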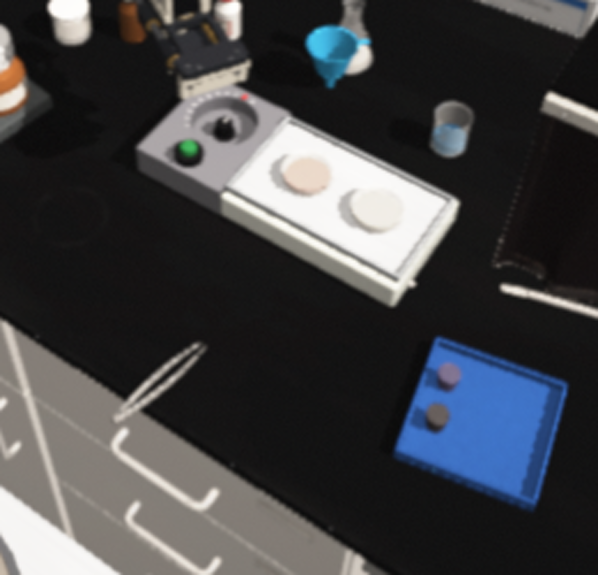

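```bash
python3 - <<'E'
from h import *
for n in ('scene','top'):
    p=read_camera(n)
    print(n,[(round(r["score"],2),np.round(r["location"],3)) for r in tip_of('dish_0',p)[:4]],[(round(r["score"],2),np.round(r["location"],3)) for r in tip_of('stopper_a',p)[:4]])
need([.564,.0873,.15],-.54)
E
```

```text
scene [(0.84, array([ 0.614, -0.041,  0.042])), (0.65, array([ 0.62 , -0.135,  0.04 ]))] [(0.63, array([ 0.443, -0.307,  0.003])), (0.57, array([ 0.492, -0.297,  0.002]))]
top [(0.63, array([ 0.618, -0.041,  0.042])), (0.51, array([ 0.622, -0.135,  0.044]))] [(0.44, array([ 0.448, -0.304,  0.008])), (0.42, array([ 0.491, -0.298,  0.001]))]
t 27.38 pos [592.8 112.3 196.3] rot [-3.1416  0.0046 -0.5373] F [0.  0.5 0.7] open 29.7 q6 2.17
offset mm [-11.7  36.2  46.3] rotvec [-0.      0.0046  0.0027]
```

apply_moves([
  {"offset": [-7,18,10],"rotation": [0,0.004,0.002]},
  {"offset": [-6,17,15],"rotation": [0,0,0]},
  {"offset": [0,0,15],"rotation": [0,0,0]},
  {"offset": [0,0,0],"rotation": [0,0,0]},
], grip=1)

```text
time: 27.72
tool_pos: [0.5636, 0.0881, 0.1548]
tool_rot: [-3.14, -0.001, -0.539]
contact_force: [-1.4, -0.9, 0.6]
opening: 0.0073
```

```bash
python3 - <<'E'
from h import *
need([.564,.0873,.135],-.54); p=wcam(); save(p,'ab_w')
E
```

```text
t 27.72 pos [563.6  88.1 154.8] rot [-3.1405e+00 -1.1000e-03 -5.3890e-01] F [-1.4 -0.9  0.6] open 7.3 q6 2.13
offset mm [ 0.7  0.5 19.8] rotvec [-0.0011 -0.0011  0.0011]
```

View pics/ab_w.png

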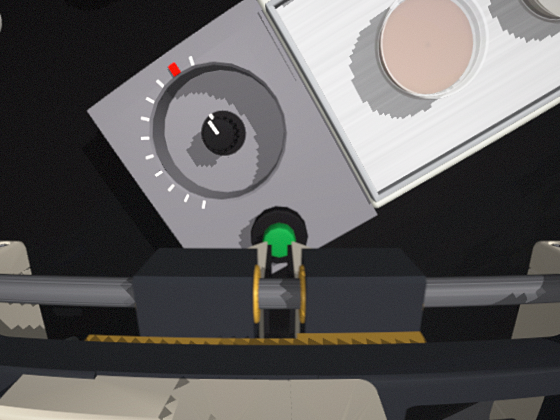

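```bash
python3 - <<'E'
from h import *
p=wcam(); st()
im=p['img']; save(p,'ac_w',(130,50,300,210),4.5)
g=im.astype(int); red=(g[:,:,0]>150)&(g[:,:,1]<90)&(g[:,:,2]<90); red[:50]=0; red[90:]=0; red[:,:150]=0; red[:,200:]=0
rc=np.argwhere(red).mean(0)[::-1]; print('red',rc,ray(p,[rc],.044)[0])
m=np.zeros(im.shape[:2],np.uint8); m[112:160,200:250]=(g.sum(2)>520)[112:160,200:250]
n,l,s,c=cv2.connectedComponentsWithStats(m)
for i in range(1,n):
    q=np.argwhere(l==i)[:,::-1]
    if len(q)<8: continue
    W=ray(p,q,0.038)[:,:2]; ww=W-W.mean(0); u=np.linalg.svd(ww)[2][0]; print(s[i],c[i],W.mean(0),np.degrees(np.arctan2(u[1],u[0])))
E
```

```text
t 27.82 pos [565.1  88.4 157.2] rot [-3.1385 -0.0042 -0.5385] F [-0.1 -0.6  0.3] open 1.7 q6 2.13
red [175.01980198  70.33663366] [0.68216198 0.08967764 0.044     ]
[209 114   5   6  20] [211.4 116.3] [0.64956672 0.08683351] 176.61740461587098
[209 122  11  13  56] [213.78571429 127.94642857] [0.64291034 0.08944364] -176.24076760746516
```

View pics/ac_w.png

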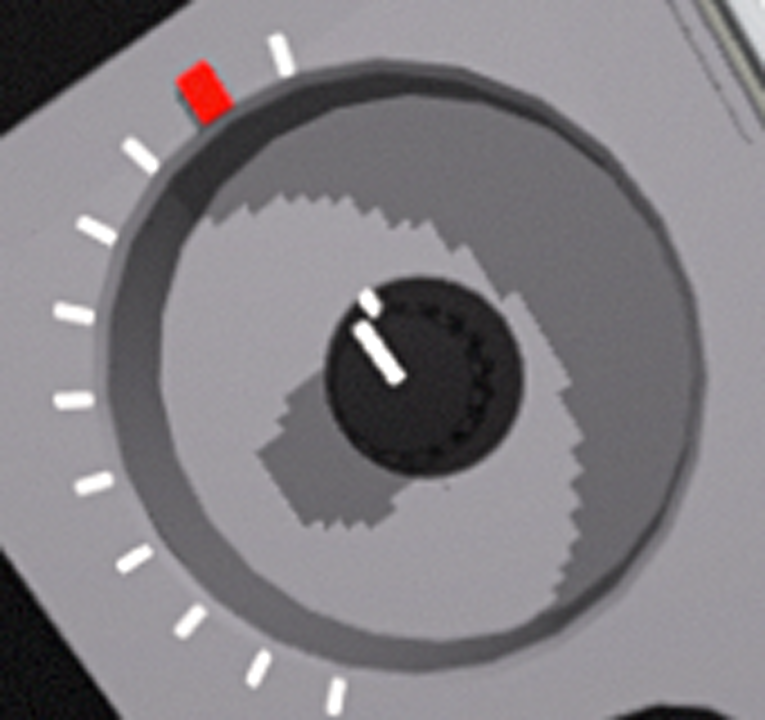

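```bash
python3 - <<'E'
from h import *
p=wcam(); st(); save(p,'ad_w',(130,50,300,210),4.5)
im=p['img']; g=im.astype(int)
b=(g.min(2)>205).astype(np.uint8); b[:, 300:]=0; b[215:]=0; b[:50]=0
n,l,s,c=cv2.connectedComponentsWithStats(b)
red=(g[:,:,0]>150)&(g[:,:,1]<90)&(g[:,:,2]<90); red[:50]=0; red[95:]=0; red[:,:150]=0; red[:,205:]=0
rc=np.argwhere(red).mean(0)[::-1]; T=ray(p,[rc],.044)[0][:2]
C0=np.array([.638,.089]); P=[]
for i in range(1,n):
    w=ray(p,[c[i]],.042)[0][:2]; r=np.linalg.norm(w-C0)
    if s[i][4]>=8 and .040<r<.050: P.append(w)
P=np.array(P); A=np.c_[2*P,np.ones(len(P))]; q=np.linalg.lstsq(A,(P**2).sum(1),rcond=None)[0]; C=q[:2]
print(len(P),'centre',C,'r',np.sqrt(q[2]+C@C)); print('ticks',np.sort(np.degrees(np.arctan2(*(P-C).T[::-1]))).round(1))
print('tab',T,np.degrees(np.arctan2(*(T-C)[::-1])))
m=np.zeros(im.shape[:2],np.uint8); m[108:165,196:255]=(g.sum(2)>520)[108:165,196:255]
n,l,s,c=cv2.connectedComponentsWithStats(m)
for i in range(1,n):
    q=np.argwhere(l==i)[:,::-1]
    if len(q)<30: continue
    W=ray(p,q,0.038)[:,:2]; ww=W-W.mean(0); u=np.linalg.svd(ww)[2][0]; print(W.mean(0),'line',np.degrees(np.arctan(u[1]/u[0])),'from centre',np.degrees(np.arctan2(*(W.mean(0)-C)[::-1])))
need([.564,.0873,.135],-.54)
E
```

```text
t 27.87 pos [565.8  88.6 157.9] rot [-3.1375 -0.0058 -0.5383] F [ 1.2 -0.6  0.5] open 0.3 q6 2.13
10 centre [0.63756758 0.08910504] r 0.0448774847145335
ticks [-13.3  16.2  31.2  46.   61.1  75.7  90.6 105.5 120.3 135.3]
tab [0.68217524 0.08965898] 0.7114647628435578
[0.64293906 0.08942677] line 2.2793857391553614 from centre 3.427697278610249
t 27.87 pos [565.8  88.6 157.9] rot [-3.1375 -0.0058 -0.5383] F [ 1.2 -0.6  0.5] open 0.3 q6 2.13
offset mm [-1.   2.1 22.8] rotvec [-0.0041 -0.0057  0.0017]
```

apply_moves([
  {"offset": [-1,2,8],"rotation": [-0.004,-0.006,0.002]},
  {"offset": [0,0,8],"rotation": [0,0,0]},
  {"offset": [0,0,5],"rotation": [0,0,0]},
  {"offset": [0,0,3],"rotation": [0,0,0]},
])

```text
time: 28.2
tool_pos: [0.5665, 0.0881, 0.135]
tool_rot: [-3.138, -0.005, -0.54]
contact_force: [0.1, -0.9, 0.1]
opening: 0.0003
```

```bash
python3 - <<'E'
from h import *
need([.564,.0873,.125],-.54)
E
```

```text
t 28.2 pos [566.5  88.1 135. ] rot [-3.1381 -0.005  -0.5395] F [ 0.1 -0.9  0.1] open 0.3 q6 2.13
offset mm [-1.8  2.   9.9] rotvec [-0.0035 -0.005   0.0005]
```

apply_moves([
  {"offset": [-1.5,1.5,4],"rotation": [-0.003,-0.005,0]},
  {"offset": [0,0,3],"rotation": [0,0,0]},
  {"offset": [0,0,2],"rotation": [0,0,0]},
])

```text
time: 28.45
tool_pos: [0.5642, 0.0877, 0.1247]
tool_rot: [3.141, 0.001, -0.539]
contact_force: [-0.1, 0.2, 2.9]
opening: 0.0006
```

```bash
python3 - <<'E'
from h import *
need([.564,.0873,.125],-.54)
E
```

```text
t 28.45 pos [564.2  87.7 124.7] rot [ 3.1414e+00  9.0000e-04 -5.3910e-01] F [-0.1  0.2  2.9] open 0.6 q6 2.13
offset mm [ 0.   0.5 -0.3] rotvec [0.0002 0.0009 0.0009]
```

apply_moves([
  {"offset": [0,0,1.5],"rotation": [0,0,0]},
  {"offset": [0,0,1],"rotation": [0,0,0]},
])

```text
time: 28.62
tool_pos: [0.5643, 0.0877, 0.1235]
tool_rot: [3.142, 0.0, -0.539]
contact_force: [-5.0, -0.6, 14.2]
opening: 0.0006
```

apply_moves([
  {"offset": [0,0,1],"rotation": [0,0,0]},
  {"offset": [0,0,1],"rotation": [0,0,0]},
])

```text
time: 28.78
tool_pos: [0.5642, 0.0877, 0.1237]
tool_rot: [-3.141, -0.0, -0.539]
contact_force: [-2.7, -1.3, 8.6]
opening: 0.0003
```

```bash
python3 - <<'E'
from h import *
st(); p=read_camera('scene'); save(p,'ae_s',(200,170,330,270),5)
E
```

```text
t 28.78 pos [564.2  87.7 123.7] rot [-3.1413e+00 -4.0000e-04 -5.3870e-01] F [-2.7 -1.3  8.6] open 0.3 q6 2.13
```

View pics/ae_s.png

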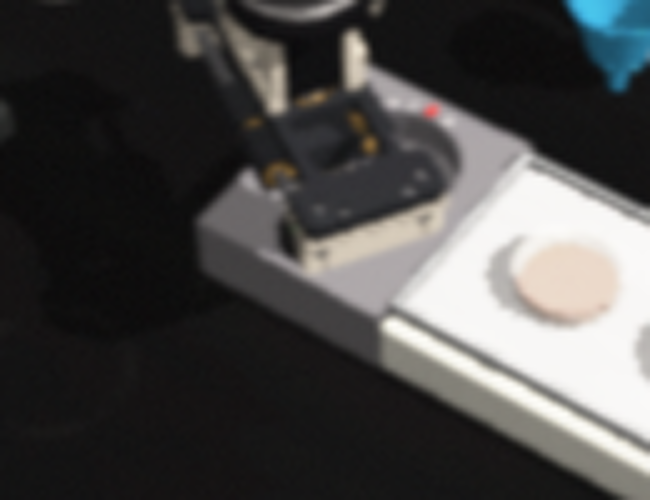

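apply_moves([
  {"offset": [0,0,-10],"rotation": [0,0,0]},
  {"offset": [0,0,-30],"rotation": [0,0,0]},
  {"offset": [0,0,-40],"rotation": [0,0,0]},
  {"offset": [0,0,-30],"rotation": [0,0,0]},
  {"offset": [0,0,0],"rotation": [0,0,0]},
], grip=0.2)

```text
time: 29.25
tool_pos: [0.5635, 0.0878, 0.2385]
tool_rot: [3.14, 0.003, -0.539]
contact_force: [1.1, 0.2, 0.7]
opening: 0.0295
```

```bash
python3 - <<'E'
from h import *
need([.522,.354,.25],-.54); p=wcam(); save(p,'af_w')
for n in ('scene','top'):
    p=read_camera(n); print(n,[(q,[(round(r["score"],2),np.round(r["location"],4)) for r in tip_of(q,p)[:2]]) for q in ('cap','neck','sample_jar_0','brown_dropper')])
E
```

```text
t 29.25 pos [563.5  87.8 238.5] rot [ 3.1402e+00  2.6000e-03 -5.3880e-01] F [1.1 0.2 0.7] open 29.5 q6 2.13
offset mm [-172.3 -207.2  -11.4] rotvec [0.0014 0.0026 0.0012]
scene [('cap', [(0.86, array([0.5241, 0.353 , 0.0924])), (0.29, array([0.5627, 0.0857, 0.0631]))]), ('neck', [(0.97, array([0.5202, 0.3574, 0.0912]))]), ('sample_jar_0', [(0.74, array([0.6777, 0.374 , 0.0022]))]), ('brown_dropper', [(0.61, array([ 7.287e-01,  3.065e-01, -2.000e-04]))])]
top [('cap', [(0.52, array([0.5256, 0.3524, 0.0915]))]), ('neck', [(0.79, array([0.5195, 0.3547, 0.0891]))]), ('sample_jar_0', [(0.74, array([0.6781, 0.3756, 0.0017]))]), ('brown_dropper', [(0.69, array([7.272e-01, 3.058e-01, 2.000e-04])), (0.57, array([ 0.4921, -0.2951, -0.0008]))])]
```

View pics/af_w.png

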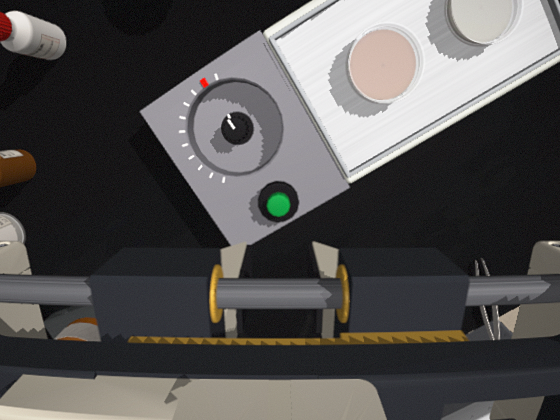

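apply_moves([
  {"offset": [-23,-28,-3],"rotation": [0,0,0]},
  {"offset": [-23,-28,-3],"rotation": [0,0,0]},
  {"offset": [-23,-28,-3],"rotation": [0,0,0]},
  {"offset": [-23,-28,0],"rotation": [0,0,0]},
  {"offset": [-23,-28,0],"rotation": [0,0,0]},
  {"offset": [-23,-28,0],"rotation": [0,0,0]},
  {"offset": [-23,-28,0],"rotation": [0,0,0]},
  {"offset": [0,0,0],"rotation": [0,0,0]},
], grip=0)

```text
time: 30.47
tool_pos: [0.5236, 0.3464, 0.2382]
tool_rot: [3.132, 0.014, -0.548]
contact_force: [-1.3, 0.0, -0.2]
opening: 0.0919
```

```bash
python3 - <<'E'
from h import *
need([.521,.355,.2],-.54); p=wcam(); save(p,'ag_w')
print([(q,[(round(r["score"],2),np.round(r["location"],4)) for r in tip_of(q,p)[:2]]) for q in ('cap','neck')])
np.savez('ag.npz',img=p['img'],Rw=p['Rw'],tw=p['tw'],camera_matrix=p['camera_matrix'],D=p['D'])
E
```

```text
t 30.47 pos [523.6 346.4 238.2] rot [ 3.1322  0.0144 -0.5477] F [-1.3  0.  -0.2] open 91.9 q6 2.58
offset mm [-6.2 -6.3 38.3] rotvec [ 0.0093  0.0145 -0.0076]
[('cap', [(0.78, array([0.5232, 0.3559, 0.0859]))]), ('neck', [])]
```

View pics/ag_w.png

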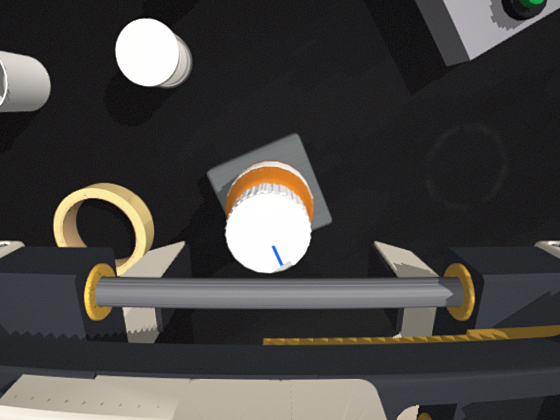

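```bash
python3 - <<'E'
from h import *
st()
d=np.load('ag.npz'); p={k:d[k] for k in d}
g=p['img'].min(2); m=np.zeros(g.shape,np.uint8); m[150:285,215:325]=(g[150:285,215:325]>200)
c=max(cv2.findContours(m,0,1)[0],key=cv2.contourArea)[:,0,:]
c=c[c[:,1]>228]; c=c[c[:,1]<282]
W=ray(p,c,.12)[:,:2]; A=np.c_[2*W,np.ones(len(W))]; s=np.linalg.lstsq(A,(W**2).sum(1),rcond=None)[0]; print(s[:2],np.sqrt(s[2]+s[:2]@s[:2]),len(W))
im=p['img'][150:290,200:340,::-1]; cv2.imwrite('pics/ag_z.png',cv2.resize(np.ascontiguousarray(im),None,fx=4,fy=4))
E
```

```text
t 30.62 pos [525.3 340.5 238.1] rot [ 3.1291  0.0129 -0.5517] F [-0.3 -0.7 -0.6] open 91.6 q6 2.57
[0.5237827  0.35487341] 0.028029528479229304 123
```

View pics/ag_z.png

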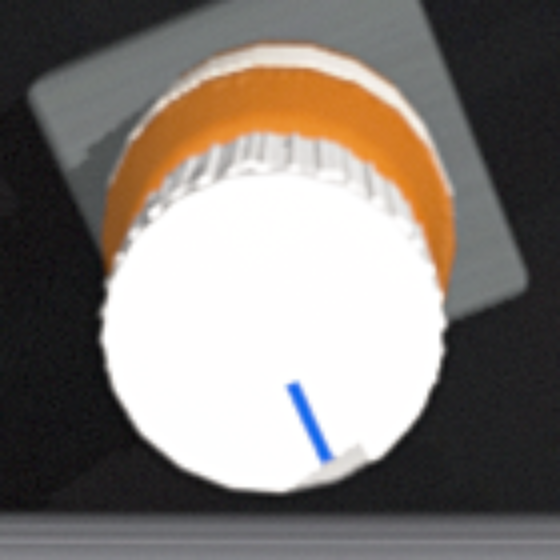

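```bash
python3 - <<'E'
from h import *
need([.5235,.355,.185],-.54)
E
```

```text
t 30.62 pos [525.3 340.5 238.1] rot [ 3.1291  0.0129 -0.5517] F [-0.3 -0.7 -0.6] open 91.6 q6 2.57
offset mm [ -8.4 -12.1  53.1] rotvec [ 0.0124  0.013  -0.0116]
```

apply_moves([
  {"offset": [-8,-10,12],"rotation": [0.012,0.013,-0.011]},
  {"offset": [-1,-2,15],"rotation": [0,0,0]},
  {"offset": [0,0,12],"rotation": [0,0,0]},
  {"offset": [0,0,0],"rotation": [0,0,0]},
])

```text
time: 30.95
tool_pos: [0.5264, 0.3496, 0.1989]
tool_rot: [-3.141, -0.003, -0.547]
contact_force: [0.4, 1.0, -0.9]
opening: 0.0919
```

```bash
python3 - <<'E'
from h import *
need([.5235,.355,.163],-.54); p=wcam(); save(p,'ah_w')
E
```

```text
t 30.95 pos [526.4 349.6 198.9] rot [-3.1413e+00 -2.9000e-03 -5.4720e-01] F [ 0.4  1.  -0.9] open 91.9 q6 2.58
offset mm [-5.4 -3.1 35.9] rotvec [-0.0002 -0.0029 -0.0072]
```

View pics/ah_w.png

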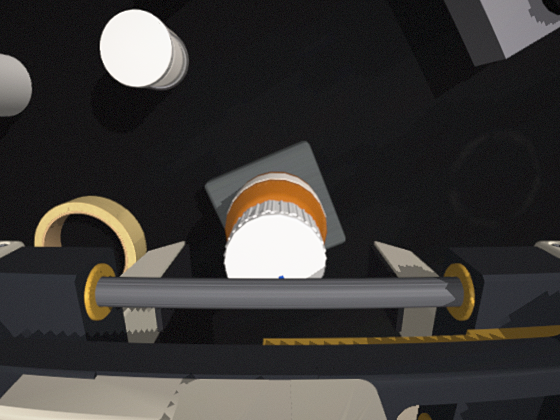

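apply_moves([
  {"offset": [-5,-3,10],"rotation": [0,-0.003,-0.007]},
  {"offset": [-1,0,10],"rotation": [0,0,0]},
  {"offset": [0,0,8],"rotation": [0,0,0]},
])

```text
time: 31.25
tool_pos: [0.5259, 0.3535, 0.1741]
tool_rot: [-3.135, -0.004, -0.544]
contact_force: [0.6, 0.2, -0.6]
opening: 0.0917
```

```bash
python3 - <<'E'
from h import *
need([.5235,.355,.163],-.54)
E
```

```text
t 31.25 pos [525.9 353.5 174.1] rot [-3.1351 -0.0042 -0.5441] F [ 0.6  0.2 -0.6] open 91.7 q6 2.59
offset mm [-2.9  0.1 11.1] rotvec [-0.0065 -0.0042 -0.004 ]
```

apply_moves([
  {"offset": [-3,0,6],"rotation": [-0.006,-0.004,-0.004]},
  {"offset": [0,0,4],"rotation": [0,0,0]},
  {"offset": [0,0,1],"rotation": [0,0,0]},
], grip=0.2, grip_force=40)

```text
time: 31.5
tool_pos: [0.5226, 0.3545, 0.16]
tool_rot: [3.139, 0.002, -0.54]
contact_force: [0.4, -0.0, 0.1]
opening: 0.0764
```

```bash
python3 - <<'E'
from h import *
need([.5235,.355,.163],-.54)
E
```

```text
t 31.5 pos [522.6 354.5 160. ] rot [ 3.1389e+00  1.7000e-03 -5.4020e-01] F [ 0.4 -0.   0.1] open 76.4 q6 2.59
offset mm [ 0.5 -0.9 -3. ] rotvec [ 0.0027  0.0017 -0.0002]
```

apply_moves([
  {"offset": [0,-1,-3],"rotation": [0.002,0.001,0]},
  {"offset": [0,0,0],"rotation": [0,0,0]},
  {"offset": [0,0,0],"rotation": [0,0,0]},
  {"offset": [0,0,0],"rotation": [0,0,0]},
  {"offset": [0,0,0],"rotation": [0,0,0]},
], grip=0.6)

```text
time: 31.92
tool_pos: [0.5228, 0.3552, 0.163]
tool_rot: [3.139, 0.001, -0.54]
contact_force: [0.4, 0.0, -3.2]
opening: 0.0564
```

```bash
python3 - <<'E'
from h import *
need([.5235,.355,.156],-.54)
E
```

```text
t 31.92 pos [522.8 355.2 163. ] rot [ 3.1394e+00  1.0000e-03 -5.3970e-01] F [ 0.4  0.  -3.2] open 56.4 q6 2.59
offset mm [ 0.7 -0.2  7. ] rotvec [0.0022 0.001  0.0003]
```

Gripped. Push down about 7 mm, watching the force.

apply_moves([
  {"offset": [0,0,4],"rotation": [0.002,0,0]},
  {"offset": [0,0,4],"rotation": [0,0,0]},
  {"offset": [0,0,3],"rotation": [0,0,0]},
])

```text
time: 32.17
tool_pos: [0.5229, 0.3551, 0.1562]
tool_rot: [-3.14, -0.001, -0.539]
contact_force: [-5.3, -3.7, 12.6]
opening: 0.0561
```

```bash
python3 - <<'E'
from h import *
need([.5235,.355,.156],-.54)
E
```

```text
t 32.17 pos [522.9 355.1 156.2] rot [-3.1396e+00 -7.0000e-04 -5.3940e-01] F [-5.3 -3.7 12.6] open 56.1 q6 2.59
offset mm [ 0.6 -0.2  0.2] rotvec [-0.002  -0.0007  0.0006]
```

apply_moves([
  {"offset": [0,0,2],"rotation": [0,0,0]},
  {"offset": [0,0,2],"rotation": [0,0,-0.08]},
  {"offset": [0,0,2],"rotation": [0,0,-0.08]},
  {"offset": [0,0,2],"rotation": [0,0,-0.08]},
  {"offset": [0,0,2],"rotation": [0,0,-0.08]},
])

```text
time: 32.58
tool_pos: [0.5233, 0.3562, 0.1568]
tool_rot: [-3.133, -0.008, -0.208]
contact_force: [-5.9, -3.4, 12.0]
opening: 0.0565
```

```bash
python3 - <<'E'
from h import *
need([.523,.355,.156],-.54+1.05)
E
```

```text
t 32.58 pos [523.3 356.2 156.8] rot [-3.1331 -0.0079 -0.2083] F [-5.9 -3.4 12. ] open 56.5 q6 2.25
offset mm [-0.   1.2  0.7] rotvec [-0.0053 -0.0106 -0.7183]
```

apply_moves([
  {"offset": [0,1,3.5],"rotation": [-0.005,-0.01,-0.08]},
  {"offset": [0,0,3],"rotation": [0,0,-0.09]},
  {"offset": [0,0,3],"rotation": [0,0,-0.09]},
  {"offset": [0,0,3],"rotation": [0,0,-0.09]},
])

```text
time: 32.92
tool_pos: [0.5234, 0.3563, 0.1558]
tool_rot: [-3.134, -0.008, 0.159]
contact_force: [-5.6, -4.9, 16.4]
opening: 0.0565
```

```bash
python3 - <<'E'
from h import *
need([.523,.355,.156],-.54+1.05)
E
```

```text
t 32.92 pos [523.4 356.3 155.8] rot [-3.1342 -0.0078  0.159 ] F [-5.6 -4.9 16.4] open 56.5 q6 1.88
offset mm [-0.6  1.2 -0.3] rotvec [-0.006 -0.009 -0.351]
```

apply_moves([
  {"offset": [0,1,3],"rotation": [-0.006,-0.009,-0.09]},
  {"offset": [0,0,3],"rotation": [0,0,-0.09]},
  {"offset": [0,0,3],"rotation": [0,0,-0.09]},
  {"offset": [0,0,3],"rotation": [0,0,-0.08]},
  {"offset": [0,0,2],"rotation": [0,0,0]},
])

```text
time: 33.33
tool_pos: [0.523, 0.3568, 0.156]
tool_rot: [-3.139, -0.009, 0.532]
contact_force: [-4.8, -4.1, 7.4]
opening: 0.0562
```

```bash
python3 - <<'E'
from h import *
need([.523,.355,.156],-.54+1.05); p=wcam(); save(p,'ai_w')
E
```

```text
t 33.33 pos [523.  356.8 156. ] rot [-3.139  -0.0095  0.5319] F [-4.8 -4.1  7.4] open 56.2 q6 1.51
offset mm [-0.9  1.5  0. ] rotvec [-0.0027 -0.0095  0.0219]
```

View pics/ai_w.png

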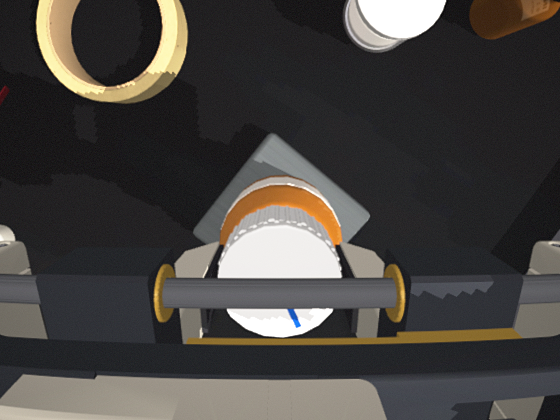

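apply_moves([
  {"offset": [0,0,-6],"rotation": [0,-0.005,0]},
  {"offset": [0,0,-8],"rotation": [0,0,0]},
  {"offset": [0,0,-10],"rotation": [0,0,0]},
])

```text
time: 33.63
tool_pos: [0.5229, 0.3565, 0.1817]
tool_rot: [-3.139, -0.006, 0.529]
contact_force: [0.3, -0.7, -0.1]
opening: 0.0565
```

apply_moves([
  {"offset": [0,0,-15],"rotation": [0,0,0]},
  {"offset": [0,0,-15],"rotation": [0,0,0]},
  {"offset": [0,0,-20],"rotation": [0,0,0]},
  {"offset": [0,0,-20],"rotation": [0,0,0]},
  {"offset": [0,0,0],"rotation": [0,0,0]},
])

```text
time: 34.05
tool_pos: [0.5235, 0.3573, 0.2584]
tool_rot: [-3.138, -0.012, 0.529]
contact_force: [1.6, 0.3, 0.5]
opening: 0.0561
```

```bash
python3 - <<'E'
from h import *
need([.479,-.3617,.2],1.763-np.pi);need([.479,-.3617,.2],1.763); p=wcam(); save(p,'aj_w')
E
```

```text
t 34.05 pos [523.5 357.3 258.4] rot [-3.1381 -0.0121  0.5292] F [1.6 0.3 0.5] open 56.1 q6 1.52
offset mm [-402.1  598.3   51.4] rotvec [-0.014  -0.0049  1.9078]
t 34.05 pos [523.5 357.3 258.4] rot [-3.1381 -0.0121  0.5292] F [1.6 0.3 0.5] open 56.1 q6 1.52
offset mm [-402.1  598.3   51.4] rotvec [ 0.0044 -0.0127 -1.2337]
```

View pics/aj_w.png

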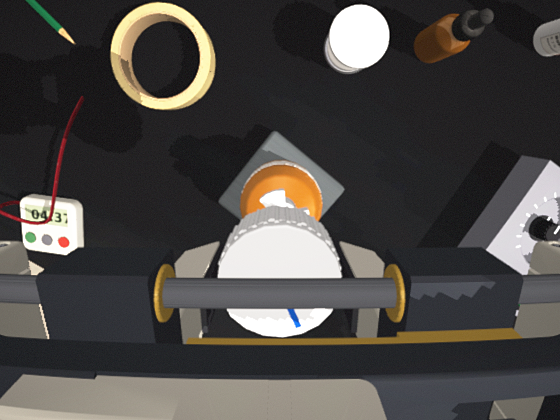

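apply_moves([
  {"offset": [0,0,0],"rotation": [0,-0.01,-0.12]},
  {"offset": [0,0,0],"rotation": [0,0,-0.12]},
  {"offset": [0,0,0],"rotation": [0,0,-0.12]},
  {"offset": [0,0,0],"rotation": [0,0,-0.12]},
  {"offset": [0,0,0],"rotation": [0,0,-0.12]},
  {"offset": [0,0,0],"rotation": [0,0,-0.12]},
  {"offset": [0,0,0],"rotation": [0,0,-0.12]},
  {"offset": [0,0,0],"rotation": [0,0,-0.12]},
  {"offset": [0,0,0],"rotation": [0,0,-0.12]},
  {"offset": [0,0,0],"rotation": [0,0,-0.12]},
  {"offset": [0,0,0],"rotation": [0,0,0]},
])

```text
time: 35.02
tool_pos: [0.5196, 0.3562, 0.2425]
tool_rot: [-3.124, -0.0, 1.779]
contact_force: [0.2, 0.9, -0.2]
opening: 0.0565
```

apply_moves([
  {"offset": [-38,-11,0],"rotation": [0,0,0]},
  {"offset": [-38,-11,0],"rotation": [0,0,0]},
  {"offset": [-38,-11,0],"rotation": [0,0,0]},
  {"offset": [-38,-11,0],"rotation": [0,0,0]},
  {"offset": [-38,-11,0],"rotation": [0,0,0]},
  {"offset": [-38,-11,0],"rotation": [0,0,0]},
  {"offset": [-38,-11,0],"rotation": [0,0,0]},
  {"offset": [-38,-11,0],"rotation": [0,0,0]},
  {"offset": [-38,-11,0],"rotation": [0,0,0]},
  {"offset": [-38,-11,0],"rotation": [0,0,0]},
])

```text
time: 35.85
tool_pos: [0.4795, -0.0455, 0.2342]
tool_rot: [-3.116, -0.003, 1.751]
contact_force: [0.9, 0.5, -0.6]
opening: 0.0561
```

```bash
python3 - <<'E'
from h import *
need([.479,-.3617,.2],1.763)
E
```

```text
t 35.85 pos [479.5 -45.5 234.2] rot [-3.1163 -0.0032  1.7513] F [ 0.9  0.5 -0.6] open 56.1 q6 -0.43
offset mm [-311.1  -56.5   34.6] rotvec [-0.0253 -0.0034 -0.0116]
```

apply_moves([
  {"offset": [-36,-6,0],"rotation": [-0.025,-0.003,-0.011]},
  {"offset": [-36,-6,0],"rotation": [0,0,0]},
  {"offset": [-36,-6,0],"rotation": [0,0,0]},
  {"offset": [-36,-6,0],"rotation": [0,0,0]},
  {"offset": [-36,-6,0],"rotation": [0,0,0]},
  {"offset": [-36,-6,0],"rotation": [0,0,0]},
  {"offset": [-36,-6,0],"rotation": [0,0,0]},
  {"offset": [-36,-6,0],"rotation": [0,0,0]},
  {"offset": [0,0,0],"rotation": [0,0,0]},
  {"offset": [0,0,0],"rotation": [0,0,0]},
])

```text
time: 36.68
tool_pos: [0.475, -0.359, 0.2263]
tool_rot: [-3.138, -0.004, 1.711]
contact_force: [0.1, 1.0, -1.2]
opening: 0.056
```

```bash
python3 - <<'E'
from h import *
need([.479,-.3617,.12],1.763); p=wcam(); save(p,'ak_w')
E
```

```text
t 36.68 pos [ 475.  -359.   226.3] rot [-3.1382 -0.0035  1.7108] F [ 0.1  1.  -1.2] open 56.0 q6 -0.92
offset mm [ -3.6   4.  106.2] rotvec [-0.0033 -0.0036 -0.0522]
```

View pics/ak_w.png

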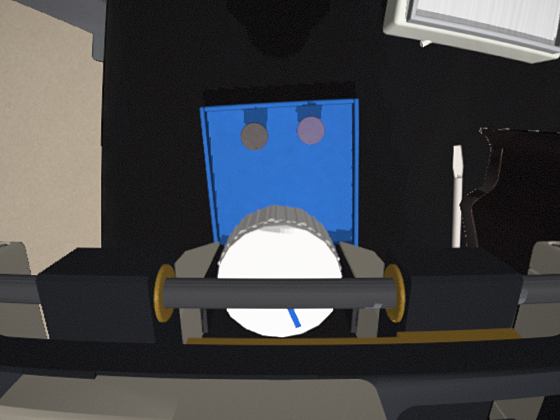

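apply_moves([
  {"offset": [-3,4,30],"rotation": [-0.003,-0.003,-0.05]},
  {"offset": [-1,0,30],"rotation": [0,0,0]},
  {"offset": [0,0,20],"rotation": [0,0,0]},
  {"offset": [0,0,0],"rotation": [0,0,0]},
])

```text
time: 37.07
tool_pos: [0.4807, -0.3583, 0.1447]
tool_rot: [3.14, 0.002, 1.76]
contact_force: [-1.1, 0.5, -0.5]
opening: 0.0564
```

```bash
python3 - <<'E'
from h import *
need([.479,-.3617,.08],1.763); p=wcam(); save(p,'al_w')
E
```

```text
t 37.07 pos [ 480.7 -358.3  144.7] rot [3.1398e+00 1.8000e-03 1.7596e+00] F [-1.1  0.5 -0.5] open 56.4 q6 -0.96
offset mm [-2.9 -2.4 64.7] rotvec [ 0.0018  0.0018 -0.0034]
```

View pics/al_w.png

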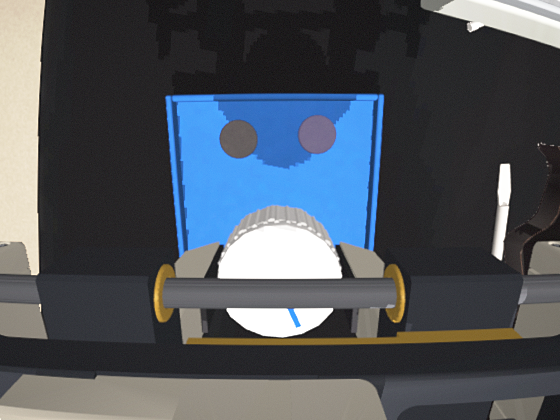

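apply_moves([
  {"offset": [-3,-2,15],"rotation": [0.002,0.002,-0.003]},
  {"offset": [0,0,15],"rotation": [0,0,0]},
  {"offset": [0,0,15],"rotation": [0,0,0]},
  {"offset": [0,0,5],"rotation": [0,0,0]},
])

```text
time: 37.45
tool_pos: [0.4838, -0.3604, 0.1027]
tool_rot: [3.135, 0.009, 1.764]
contact_force: [0.2, 0.6, -0.2]
opening: 0.0564
```

```bash
python3 - <<'E'
from h import *
need([.479,-.3617,.08],1.763)
E
```

```text
t 37.45 pos [ 483.8 -360.4  102.7] rot [3.1346 0.0092 1.7637] F [ 0.2  0.6 -0.2] open 56.4 q6 -0.96
offset mm [-0.1 -5.1 22.6] rotvec [0.007  0.0092 0.0008]
```

apply_moves([
  {"offset": [0,-5,8],"rotation": [0.007,0.009,0]},
  {"offset": [0,-1,6],"rotation": [0,0,0]},
  {"offset": [0,0,4],"rotation": [0,0,0]},
])

```text
time: 37.7
tool_pos: [0.4794, -0.3613, 0.0873]
tool_rot: [3.139, 0.003, 1.765]
contact_force: [-0.2, -0.1, 0.7]
opening: 0.0563
```

```bash
python3 - <<'E'
from h import *
need([.479,-.3617,.08],1.763)
E
```

```text
t 37.7 pos [ 479.4 -361.3   87.3] rot [3.1393 0.0035 1.7646] F [-0.2 -0.1  0.7] open 56.3 q6 -0.97
offset mm [-0.3 -0.5  7.3] rotvec [0.0023 0.0035 0.0016]
```

apply_moves([
  {"offset": [0,0,4],"rotation": [0.002,0.003,0.001]},
  {"offset": [0,0,3],"rotation": [0,0,0]},
  {"offset": [0,0,2],"rotation": [0,0,0]},
])

```text
time: 37.95
tool_pos: [0.4798, -0.3617, 0.0789]
tool_rot: [3.14, 0.002, 1.763]
contact_force: [0.9, 1.5, 8.3]
opening: 0.0563
```

```bash
python3 - <<'E'
from h import *
need([.479,-.3617,.079],1.763)
E
```

```text
t 37.95 pos [ 479.8 -361.7   78.9] rot [3.1403e+00 1.8000e-03 1.7629e+00] F [0.9 1.5 8.3] open 56.3 q6 -0.97
offset mm [ 0.2 -0.8 -0.1] rotvec [ 0.0013  0.0018 -0.0001]
```

Contact with the floor (8 N). Release gently and retreat.

apply_moves([
  {"offset": [0,0,0],"rotation": [0,0,0]},
  {"offset": [0,0,0],"rotation": [0,0,0]},
  {"offset": [0,0,0],"rotation": [0,0,0]},
  {"offset": [0,0,0],"rotation": [0,0,0]},
], grip=0.27)

```text
time: 38.28
tool_pos: [0.4802, -0.3622, 0.0794]
tool_rot: [3.139, 0.003, 1.763]
contact_force: [-1.0, -0.8, -0.2]
opening: 0.0669
```

apply_moves([
  {"offset": [0,0,-10],"rotation": [0,0,0]},
  {"offset": [0,0,-30],"rotation": [0,0,0]},
  {"offset": [0,0,-40],"rotation": [0,0,0]},
  {"offset": [0,0,-40],"rotation": [0,0,0]},
  {"offset": [-10,-10,-40],"rotation": [0,0,0]},
  {"offset": [-10,-10,-20],"rotation": [0,0,0]},
  {"offset": [0,0,0],"rotation": [0,0,0]},
])

```text
time: 38.87
tool_pos: [0.4632, -0.3839, 0.2681]
tool_rot: [-3.141, 0.0, 1.764]
contact_force: [1.1, -1.2, 0.6]
opening: 0.067
```

```bash
python3 - <<'E'
from h import *
st()
w=wcam(); save(w,'am_w')
for n in ('scene','top'):
    p=read_camera(n); save(p,'am_'+n)
    print(n,[(q,[(round(r["score"],2),np.round(r["location"],3)) for r in tip_of(q,p)[:3]]) for q in ('cap','dish_0','stopper_a','sample_jar_0','brown_dropper')])
E
```

```text
t 38.87 pos [ 463.2 -383.9  268.1] rot [-3.1410e+00  2.0000e-04  1.7644e+00] F [ 1.1 -1.2  0.6] open 67.0 q6 -1.01
scene [('cap', [(0.79, array([ 0.484, -0.365,  0.007])), (0.28, array([ 0.615, -0.042,  0.04 ]))]), ('dish_0', [(0.61, array([ 0.617, -0.133,  0.038])), (0.57, array([ 0.615, -0.042,  0.041]))]), ('stopper_a', [(0.69, array([ 0.446, -0.305,  0.004]))]), ('sample_jar_0', []), ('brown_dropper', [])]
top [('cap', [(0.77, array([ 0.48 , -0.365,  0.008]))]), ('dish_0', [(0.89, array([ 0.62 , -0.131,  0.041])), (0.78, array([ 0.62 , -0.041,  0.038])), (0.64, array([ 0.475, -0.348,  0.001]))]), ('stopper_a', [(0.59, array([ 0.447, -0.305,  0.009])), (0.42, array([ 0.494, -0.296,  0.003])), (0.35, array([ 0.62 , -0.135,  0.04 ]))]), ('sample_jar_0', [(0.55, array([ 0.679,  0.375, -0.002]))]), ('brown_dropper', [(0.55, array([ 0.726,  0.305, -0.002]))])]
```

View pics/am_w.png

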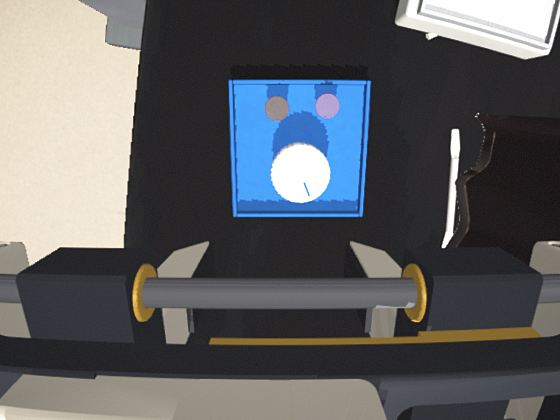

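View pics/am_scene.png

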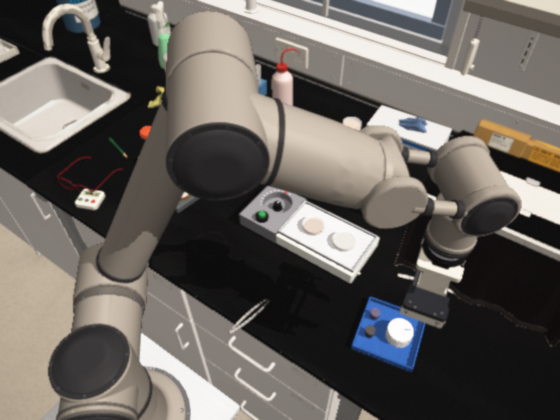

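View pics/am_top.png

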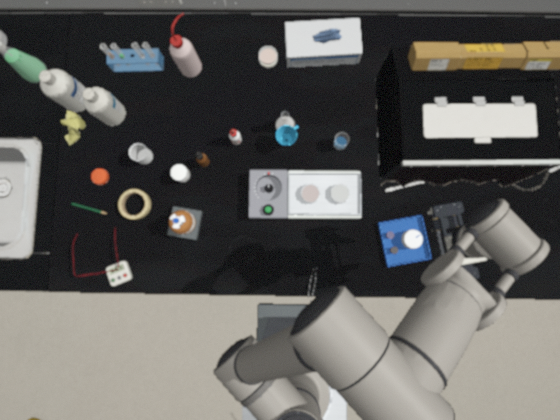

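```bash
python3 - <<'E'
from cell import *
print(hand_in())
E
```

```text
the job is handed in; nothing more can be done
None
```

I finished every step in the required order and handed the job in at about 39 s; the hand-in reports no verdict.

- **Stoppers and dishes:** Both stoppers stand in the blue tray. Both dishes, the only two in front of the warmer, lie flat on the plate at y of about -0.132 and -0.042, near its middle in x.
- **Knob:** I turned it about 2.11 rad clockwise. The last close-up put the mark at 2.3–3.4° and the red tab at 0.7°. That is a gap of about 0.03–0.05 rad, within the 0.10 allowed, and I did not touch the knob afterwards.
- **Start button:** I pressed it down to its stop (force rose to about 14 N) only after checking the steps above, then let it go.
- **Cap:** I pushed it down about 7 mm, turned it 61° counter-clockwise and lifted it off. It sits flat in the tray about 18 mm from the middle, beside the stoppers.

The last pictures show the dishes, stoppers and cap in place, the gripper clear of everything, and the jar and dropper bottle where they began. The only disagreement was small: position readings differed between cameras by a few mm. In the last scene view the arm hid the jar and dropper bottle, but the top view confirmed both.

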